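Load the marking rail with the 60 mm spacers

ROBOT

A 6-joint arm with a two-finger parallel gripper is mounted at the origin on the work surface. World frame = base frame: x ahead of the robot, y to its left, z up, the work surface at z = 0. Lengths are in mm, angles in rad, forces in N, time in s.
With the tool pointing down it reaches from about 400 to 825 mm from the base axis. Payload 7 kg.
Tool frame: the origin (TCP) lies at the very end of the fingers, on their centre line; the grasp point (between the pads) lies 19 mm behind it; x points along the fingers, z is the direction in which the jaws open and shut, and the axes are right-handed (so a half turn about x gives the same grasp; the last joint's range is limited). The gripper opens to 88 mm and grips with 3 to 60 N. Pads are 19 mm wide; open, the fingers measure 130 mm over their backs; the gripper's body (78 mm by 193 mm) begins 47 mm behind the grasp point.
Start: joints at [0.288, 0.359, 0.012, 0, -1.224, -0.288], TCP at [674.978, -0.019, 226.561] pointing down, gripper open.
Joint ranges: [-3.07, 3.07], [-1.43, 2.12], [-1.02, 1.25], [-3.03, 1.67], [-3.05, -0], [-3.03, 3.03]. Speed limits (rad/s): [2.39, 2.39, 3.01, 3.14, 3.14, 3.14].

INTERFACE

Orientations are given as a rotation vector (axis times angle).
In Python, from plant import ctrl gives the robot as it stands.
- The arm moves only by the tool send_rows, never from a script. Its argument "moves" is a list that holds one entry, the list of rows, each a list of 7 numbers: the closure, from 0 (fully open) to 1 (shut), then the shift along the tool's x, y, z in m, then the turn, a rotation vector about the tool's x, y, z in rad. A call has 1 to 5 rows; each row shifts and turns the commanded pose from where the row before left it, along the tool's axes as they then stand; what a row does not reach is not made up. A row lasts 1/12 s, in which the tool goes at most 41.7 mm and 7.16 degrees, less where a joint would pass 70% of its speed; a pose out of reach is approached as far as the arm can. A call is refused whole if a number of a shift passes 0.0417 or a number of a turn 0.125, either way. A call with a gripper value outside its range is refused whole. The fingers move at their own pace and stop on an object; the grip force is fixed at half the most. Time passes only in rows, so rows that do not move let the fingers close. It gives the time, the measured TCP pose, the force and the opening at its end, in the units of the state.
- ctrl.get_obs(): the state, without advancing time (a new reading comes with each control period).
- ctrl.capture(name): name is "scene" or "side" or "wrist"; returns (picture, depth): 400x640x3 uint8, red, green, blue; 400x640 float32, mm along the optical axis (not along the pixel's ray), 0 where there is no reading.
- ctrl.calibration(name): a dict with "fx", "fy", "cx", "cy" (pixels), "rvec" (rotation vector, rad) and "tvec" (3), from world to camera coordinates, as OpenCV has them; the wrist camera has in their place "hand_eye" (4x4, takes a point from camera to tool coordinates, whose origin is the TCP and whose axes are the tool frame's). Camera axes: x right, y down, z forward; pixel columns grow to the right and rows downward; lengths in mm; the calibration is good to about 2 mm. A picture is of the moment at which its call begins: read the wrist's pose just before it. calibration takes no time and is no camera call.
- ctrl.hand_in(): hands the job in, once; it reports no verdict.
The state is a dict: "clock": time; "q": joint angles; "qd": joint speeds; "tau": joint torques, N m; "eef_pos": TCP position; "tool_rot": TCP orientation; "contact_force": force on the tool from outside, world axes, zero at the start; "ft_torque": the same for the moment, N m; "width": opening from 0.0 (shut) to 1.0 (fully open).
Only numpy, scipy, OpenCV 4.12 (cv2) and the standard library are available. Lean on these libraries where they do the work, as an engineer would, in place of code of your own. Each camera call takes 0.05 s, during which the arm holds its last target.

TASK

Get the marking rail ready: first clear it, putting the carton and the two spacers left lying on it into the grey bin. Then lay every 60 mm long, 24 mm square spacer from the bench on the rail, each lying flat and square across it, centred on its width, with a finger's gap between neighbours, and leave the other sizes on the bench. When all are on, throw the start lever fully over, away from the robot; do not disturb the bottle, jar or roll of tape behind the rail.

Things in the scene. Friction and masses are not known exactly. Their poses are not given: they have to be found in the camera images.
- spacer1: square steel tube spacer, 60 mm long, 24 x 24 mm in section, 3 mm wall; it starts lying on the bench, or is absent in this batch (None from the start). Origin: its centre; x runs along its length, y and z square to two pairs of its flat sides (all four sides alike). One of the wanted size.
- spacer2: square steel tube spacer, 60 mm long, 24 x 24 mm in section, 3 mm wall; it starts lying on the bench, or is absent in this batch (None from the start). Origin: its centre; x runs along its length, y and z square to two pairs of its flat sides (all four sides alike). One of the wanted size.
- spacer3: square steel tube spacer, 60 mm long, 24 x 24 mm in section, 3 mm wall; it starts lying on the bench, or is absent in this batch (None from the start). Origin: its centre; x runs along its length, y and z square to two pairs of its flat sides (all four sides alike). One of the wanted size.
- spacer4: square steel tube spacer, 60 mm long, 24 x 24 mm in section, 3 mm wall; it starts lying on the bench, or is absent in this batch (None from the start). Origin: its centre; x runs along its length, y and z square to two pairs of its flat sides (all four sides alike). One of the wanted size.
- short: square steel tube spacer, 46 mm long, 24 x 24 mm in section, 3 mm wall; it starts lying on the bench. Origin: its centre; x runs along its length, y and z square to two pairs of its flat sides (all four sides alike). Wrong size.
- long: square steel tube spacer, 76 mm long, 24 x 24 mm in section, 3 mm wall; it starts lying on the bench. Origin: its centre; x runs along its length, y and z square to two pairs of its flat sides (all four sides alike). Wrong size.
- thin: square steel tube spacer, 60 mm long, 16 x 16 mm in section, 3 mm wall; it starts lying on the bench. Origin: its centre; x runs along its length, y and z square to two pairs of its flat sides (all four sides alike). Wrong size.
- leftover1: square steel tube spacer, 46 mm long, 24 x 24 mm in section, 3 mm wall; it starts lying across the rail, left over from the last batch. Origin: its centre; x runs along its length, y and z square to two pairs of its flat sides (all four sides alike). It goes into the bin.
- leftover2: square steel tube spacer, 46 mm long, 24 x 24 mm in section, 3 mm wall; it starts lying across the rail, left over from the last batch. Origin: its centre; x runs along its length, y and z square to two pairs of its flat sides (all four sides alike). It goes into the bin.
- carton: closed, empty brown cardboard carton 80 x 60 x 50 mm (along its x, y, z), about 60 g, that starts lying across the rail. Origin: its centre. It goes into the bin.
- rail_top (a point): centre of the flat top of the loading rail, a fixed aluminium bar 30 mm wide, 300 mm long and 40 mm high on the bench. x: across the rail (its 30 mm width), y: along the rail, z: up. The point is 40 mm above the bench.
- bin_in (a point): centre of the inner floor (about 4 mm above the bench) of the fixed open grey plastic bin, 170 mm (its x) by 200 mm (its y) outside, 55 mm high, walls 4 mm. It stands at the left or right end of the work area, start lever at the other.
- start (a joint): angle of the start lever in rad: 0 leaning towards the robot (its base's -x), 1.0 at the far stop (leaning to its base's +x); starts between 0 and 0.2; light friction, stays where it is left
- start_tip (a point): centre of the knob at the free end of the start lever, a 10 mm thick stick with a round knob 26 mm across; this point is 80 mm from the pivot, which is 22 mm above the bench over the origin of start_base, so 92 to 102 mm above the bench; push it with closed fingers
- start_base: fixed grey block that carries the start lever; 70 x 50 x 25 mm; origin: centre of its underside; the lever swings in its x-z plane, towards +x when thrown
- spray: closed green bottle 170 mm high, 60 mm across; a bystander, not part of the job. Origin: at its underside.
- jar: closed jar 70 mm high, 60 mm across; a bystander, not part of the job. Origin: at its underside.
- tape: cardboard-brown roll of tape lying flat, 90 mm across, 24 mm high; a bystander, not part of the job. Origin: at its underside.
There are look-alikes about, which are no part of the job. Leave any purple look-alike of the carton alone. What is shaped like the spacer2 but pink is not meant.

How it is judged:
By the outcome, as a careful person would: the job done as asked, in the order asked, and still so for the second after the job is handed in, with the robot touching nothing.
Of spacer1, spacer2, spacer3, spacer4 only 3 to 4 are there at a start; the rules pass over those that are not, and their reading is None.
At some moment in a run one of spacer1, spacer2, spacer3, spacer4 may be knocked a few centimetres aside while the robot is not near it.
It also fails if it takes over 210 s, if anything falls off the work surface, if the arm or the gripper's body presses on something with over 40 N, if the wrist force passes 120 N, or if a joint passes its speed limit or range.

## Working session

There is one attempt and no reset: what is moved stays moved. The work goes in short steps, Python scripts to look and compute and a tool call to move; the robot and the scene stay as the last step left them, time stands still between calls to the robot, and variables do not carry over. Pictures are saved under pics/ and viewed, and the job is handed in when it is done.

Besides the shell and the picture viewer there is one more tool, called after "Call:" as name(argument=value, ...), one argument or row to a line, values as JSON. send_rows: Moves the arm, as the interface text tells. Its arguments: {"type":"object","properties":{"moves":{"type":"array","items":{"type":"array","items":{"type":"array","items":{"type":"number"}}}}},"required":["moves"]}

```bash
ls; mkdir -p pics
python3 - <<'E'
from plant import ctrl
import cv2
print(ctrl.get_obs())
for n in ("scene","side","wrist"):
    print(n,ctrl.calibration(n))
    p,d=ctrl.capture(n)
    cv2.imwrite(f"pics/{n}0.png",p[:,:,::-1]); 
    import numpy as np; np.save(f"pics/{n}0_d.npy",d)
E
```

```text
pics
{'clock': 0.0, 'q': array([ 2.88082950e-01,  3.59361726e-01,  1.10184998e-02, -3.85727860e-04,
       -1.22407118e+00, -2.88109493e-01]), 'qd': array([ 0.00088792,  0.00104334,  0.00039703, -0.00110242, -0.00122307,
        0.00281215]), 'tau': array([-8.00930356e-04, -5.82726967e+01,  2.93058443e+01,  6.99745238e+00,
        6.93249181e-03, -2.06530804e-04]), 'eef_pos': array([ 6.74492207e+02, -3.09680897e-02,  2.25614971e+02]), 'tool_rot': array([-2.21958016e+00,  2.99817925e-04,  2.22325535e+00]), 'contact_force': array([0.00523823, 0.05767859, 0.53243881]), 'ft_torque': array([-0.04139225,  0.01167801, -0.03880347]), 'width': 1.0058530466341329}
scene {'fx': 469.99310847329133, 'fy': 469.99310847329133, 'cx': 322.5635122716147, 'cy': 193.1379834385283, 'rvec': array([ 0.7158357 ,  2.48895445, -1.32320763]), 'tvec': array([ 476.65091455,  -91.08973049, 1459.63351666])}
side {'fx': 473.3890381403563, 'fy': 473.3890381403563, 'cx': 329.4709214738535, 'cy': 195.82245591453463, 'rvec': array([ 2.31604551, -0.19468388,  0.08479371]), 'tvec': array([-569.6252523 ,  105.72750771, 1574.65058342])}
wrist {'fx': 344.75382140034037, 'fy': 344.75382140034037, 'cx': 323.5607059572841, 'cy': 195.24463349417715, 'hand_eye': array([[-8.95021975e-04, -2.83263714e-01,  9.59041640e-01,
        -1.58219779e+02],
       [ 6.03285091e-04, -9.59042003e-01, -2.83263258e-01,
         7.54721297e+01],
       [ 9.99999417e-01,  3.25048682e-04,  1.02925244e-03,
         4.73700694e-01],
       [ 0.00000000e+00,  0.00000000e+00,  0.00000000e+00,
         1.00000000e+00]])}
```

View pics/scene0.png

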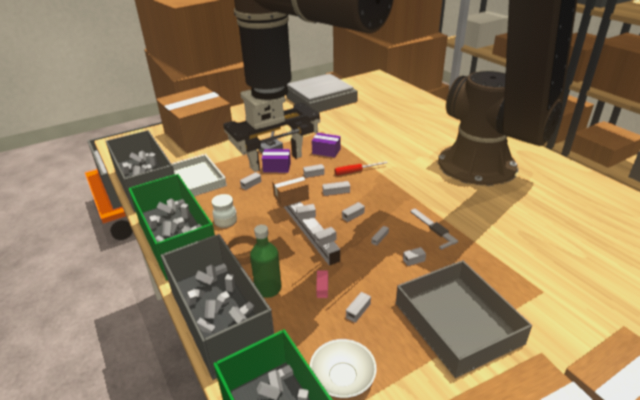

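View pics/side0.png

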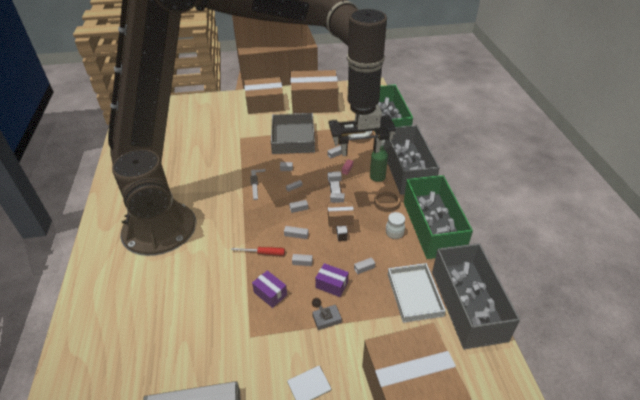

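View pics/wrist0.png

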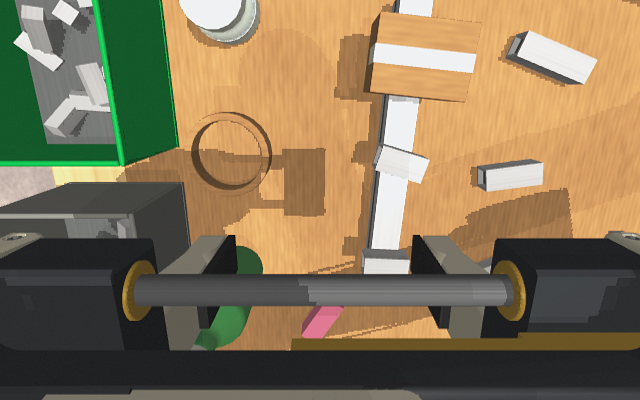

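```bash
cat > h.py <<'E'
import numpy as np, cv2
from scipy.spatial.transform import Rotation as R
from plant import ctrl
def pose():
    o=ctrl.get_obs(); T=np.eye(4); T[:3,:3]=R.from_rotvec(o['tool_rot']).as_matrix(); T[:3,3]=o['eef_pos']; return T
def cam(n,Tt=None):
    c=ctrl.calibration(n)
    if n=='wrist': T=(pose() if Tt is None else Tt)@c['hand_eye']
    else:
        r=R.from_rotvec(c['rvec']).as_matrix(); T=np.eye(4); T[:3,:3]=r.T; T[:3,3]=-r.T@c['tvec']
    return c,T
def grab(n,tag):
    Tt=pose(); p,d=ctrl.capture(n); c,T=cam(n,Tt)
    cv2.imwrite(f'pics/{tag}.png',p[:,:,::-1]); np.savez(f'pics/{tag}.npz',p=p,d=d,T=T,Tt=Tt)
    return p,d,c,T
def cloud(d,c,T):
    v,u=np.mgrid[:400,:640]
    X=np.stack([(u-c['cx'])/c['fx']*d,(v-c['cy'])/c['fy']*d,d],-1)
    W=X@T[:3,:3].T+T[:3,3]; W[d<=0]=np.nan; return W
def ray(u,v,z,c,T):
    r=T[:3,:3]@np.array([(u-c['cx'])/c['fx'],(v-c['cy'])/c['fy'],1.]); o=T[:3,3]
    return o+r*(z-o[2])/r[2]
def proj(P,c,T):
    q=T[:3,:3].T@(np.array(P)-T[:3,3]); return q[0]/q[2]*c['fx']+c['cx'],q[1]/q[2]*c['fy']+c['cy']
def topfaces(p,d,c,T,zlo,zhi,sat=60,amin=60,val=0):
    """blobs of grey pixels between heights; minAreaRect of world xy"""
    W=cloud(d,c,T); hsv=cv2.cvtColor(p,cv2.COLOR_RGB2HSV)
    m=((W[...,2]>zlo)&(W[...,2]<zhi)&(hsv[...,1]<sat)&(hsv[...,2]>val)).astype(np.uint8)
    n,l,s,ce=cv2.connectedComponentsWithStats(m,connectivity=4)
    out=[]
    for i in range(1,n):
        if s[i,4]<amin: continue
        P=W[l==i]; (cx,cy),(w,h),a=cv2.minAreaRect(P[:,:2].astype(np.float32))
        if w<h: w,h,a=h,w,a+90
        out.append((ce[i].round(),s[i,4],np.array([cx,cy]).round(1),round(w,1),round(h,1),round((a+90)%180-90,1),P[:,2].mean().round(1)))
    return out
E
python3 - <<'E'
from h import *
for n in ("side","scene"):
    p=cv2.imread(f"pics/{n}0.png")[:,:,::-1].copy(); d=np.load(f"pics/{n}0_d.npy"); c,T=cam(n)
    print(n,"cam",T[:3,3].round())
    for b in topfaces(p,d,c,T,7,32,sat=110,amin=20):
        if 300<b[2][0]<900: print(*b)
    print('hi')
    for b in topfaces(p,d,c,T,33,130,sat=256,amin=40): 
        if 300<b[2][0]<900: print(*b)
T=pose();print(T.round(3))
# enlarged crop of side
p=cv2.imread("pics/side0.png");cv2.imwrite("pics/side0c.png",cv2.resize(p[110:340,220:450],None,fx=2.6,fy=2.6,interpolation=cv2.INTER_CUBIC))
E
```

```text
side cam [  381. -1158.  1153.]
[295.  29.] 43 [ 625.4 1424.7] 62.1 25.9 -8.7 20.0
[252.  30.] 88 [ 377.  1450.1] 147.0 41.2 -4.7 19.8
[284.  29.] 20 [ 565.8 1435.3] 40.6 24.5 -38.2 21.5
[273.  30.] 45 [ 498.1 1433.6] 78.9 36.2 -9.8 19.2
[265. 109.] 180 [400.4 633.2] 157.0 24.2 -0.4 19.8
[315. 109.] 234 [614.8 601.2] 209.2 45.3 -3.7 19.8
[291. 122.] 214 [503.7 487.6] 162.8 93.1 -5.4 18.7
[302. 130.] 20 [541.3 458.9] 48.1 19.4 64.0 8.9
[367. 133.] 31 [797.8 377.6] 39.2 32.9 -66.2 19.9
[282. 135.] 21 [456.2 446.1] 39.3 19.9 -63.8 8.6
[293. 149.] 221 [486.3 323.4] 168.4 16.8 -5.2 20.1
[334. 151.] 108 [642.7 288.5] 61.1 50.8 73.4 20.6
[395. 178.] 115 [837.8 109.7] 181.6 17.0 -85.9 19.1
[347. 166.] 105 [673.5 193.9] 65.9 38.8 57.0 21.8
[286. 165.] 100 [448.1 231.6] 50.6 33.8 -8.5 20.7
[377. 177.] 77 [774.2 107.7] 56.1 29.6 -14.4 20.1
[254. 180.] 78 [327.  174.3] 81.2 28.9 -81.2 11.5
[294. 185.] 89 [470. 125.] 67.2 25.2 27.1 15.2
[387. 200.] 285 [776.  -5.] 110.2 88.5 87.3 19.4
[418. 232.] 223 [ 836.8 -150.1] 263.5 28.4 -83.9 19.7
[298. 205.] 153 [471.2   8.5] 60.1 33.2 7.5 21.7
[394. 234.
[... 2778 characters left out ...]
91.  36.] 1849 [  428.3 -1707.9] 633.5 299.3 -49.6 81.7
[194. 115.] 2792 [ 659.8 -676.4] 210.8 184.7 -84.6 99.7
[326. 140.] 337 [ 346.9 -324. ] 86.1 67.8 -53.7 45.8
[276. 156.] 383 [ 528.2 -324.5] 80.2 70.4 -34.9 46.2
[304. 209.] 1891 [604.8   4.8] 280.5 82.0 85.0 61.1
[223. 206.] 454 [ 767.  -150.2] 57.0 56.9 3.0 57.1
[265. 266.] 1089 [783.1 136.9] 59.3 44.6 -26.8 85.7
[464. 313.] 2524 [496.5 422.6] 202.4 173.9 84.0 45.8
[571. 376.] 7158 [512.5 656.5] 379.7 108.0 -9.0 103.3
[[-1.00000e-03 -0.00000e+00 -1.00000e+00  6.74603e+02]
 [-0.00000e+00 -1.00000e+00  0.00000e+00 -3.10000e-02]
 [-1.00000e+00  0.00000e+00  1.00000e-03  2.25836e+02]
 [ 0.00000e+00  0.00000e+00  0.00000e+00  1.00000e+00]]
```

View pics/side0c.png

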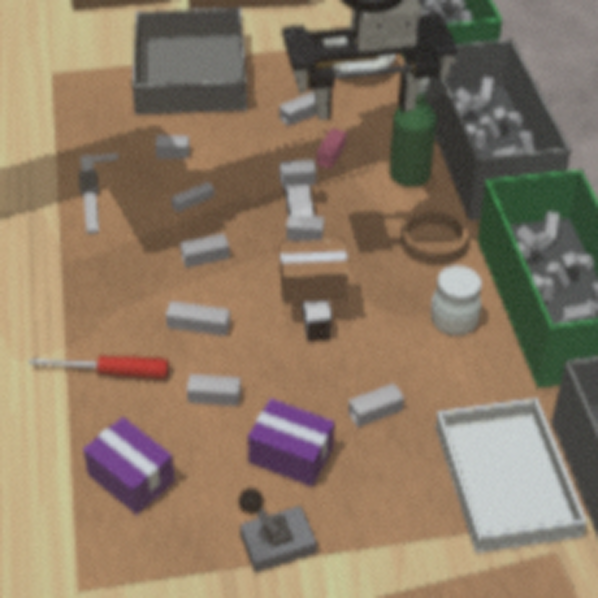

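Run:
```python
from h import *
p=cv2.imread("pics/wrist0.png")[:,:,::-1].copy(); d=np.load("pics/wrist0_d.npy"); c,T=cam('wrist')
W=cloud(d,c,T)
for u,v in [(300,180),(400,160),(385,260),(420,60),(400,120),(560,50),(510,172)]: print(u,v,W[v,u].round(1))
for lo,hi,s in [(18,30,80),(33,46,80),(56,72,80),(80,100,256)]:
    print(lo,hi)
    for b in topfaces(p,d,c,T,lo,hi,sat=s,amin=150): print(*b)
```

```text
300 180 [700.4  19.4   1.1]
400 160 [601.7 -15.5  63.9]
385 260 [610.8  87.7  65.1]
420 60 [ 597.2 -101.    91.8]
400 120 [598.7 -50.6  39.5]
560 50 [ 443.6 -116.2   23. ]
510 172 [474.9   4.6  25.2]
18 30
[247.  28.] 172 [ 749.8 -136.2] 51.0 14.2 45.0 24.1
[555.  58.] 2242 [ 446.4 -109. ] 77.6 24.7 -20.0 24.2
[513. 176.] 1332 [469.1  10.2] 61.3 24.5 7.6 24.2
[372. 209.] 181 [619.9  49.7] 92.4 1.3 86.2 24.9
[146. 202.] 675 [880.5  32.7] 150.7 67.4 -31.8 23.9
33 46
[235.  26.] 531 [ 758.3 -135.2] 55.7 21.3 24.1 41.2
[415.   7.] 525 [ 591.1 -149.6] 30.4 13.4 -2.2 40.2
[43. 56.] 466 [ 935.2 -111. ] 29.5 14.1 -50.0 39.3
[ 86. 106.] 488 [898.7 -62.1] 33.3 31.2 -89.3 40.9
[400. 122.] 1629 [598.4 -46.8] 52.2 31.1 84.6 40.2
[388. 214.] 2293 [603.8  57.6] 107.3 45.2 79.9 40.4
[140. 208.] 768 [881.3  32.4] 149.5 66.6 -31.5 39.7
[ 56. 228.] 199 [959.3  62.8] 25.1 2.9 -89.0 39.6
56 72
[65. 12.] 382 [ 891.6 -140.9] 15.5 14.1 58.4 61.8
[214.  13.] 1642 [ 765.3 -138.3] 51.8 23.7 3.2 69.1
[37. 27.] 682 [ 915.8 -128.1] 34.1 18.5 73.2 65.3
[93. 83.] 885 [879.8 -82.8] 35.0 21.6 -85.2 64.2
[ 56. 125.] 309 [922.7 -46.8] 17.7 16.9 80.0 59.7
[401. 164.] 1282 [599.9 -11.1] 46.5 24.3 -17.0 64.2
[124. 213.] 1180 [882.5  30.8] 147.8 64.0 -29.9 64.3
[ 36. 226.] 221 [959.6  53. ] 24.8 3.4 88.9 63.8
[385. 264.] 823 [609.2  94.8] 46.3 18.5 -1.5 63.5
80 100
[124.  79.] 2162 [834.4 -82.2] 127.5 3.2 89.6 90.3
[423.  56.] 8217 [ 593.8 -102.8] 81.1 60.3 -5.9 90.3
[ 58. 156.] 470 [904.2 -23.5] 111.4 0.9 -0.1 90.5
[ 99. 214.] 1465 [883.9  29.8] 147.0 61.7 -28.5 89.5
[ 10. 226.] 311 [959.2  40.2] 19.1 4.0 83.9 90.5
```

```bash
cat > plan.py <<'E'
import sys
from h import *
def yaw(T):  # world yaw of the jaw axis, -z tool
    return np.degrees(np.arctan2(-T[1,2],-T[0,2]))
def plan(*wps):
    """wps: (x,y,z,yawdeg); prints the tool shift (mm) and turns, assuming turn is done first in place"""
    T=pose(); o=ctrl.get_obs(); y0=yaw(T)
    tilt=np.degrees(np.arccos(-T[2,0]))
    print('t %.2f tcp %s yaw %.2f tilt %.2f w %.3f F %s'%(o['clock'],T[:3,3].round(1),y0,tilt,o['width'],o['contact_force'].round(1)))
    cur=T[:3,3].copy()
    for w in wps:
        x,y,z=w[:3]; yw=w[3] if len(w)>3 else y0
        dy=(yw-y0+180)%360-180
        a=np.radians(yw); D=np.array([x,y,z])-cur
        # ideal tool axes: z=-(cos,sin,0), x=(0,0,-1), y=z cross x
        tz=-np.array([np.cos(a),np.sin(a),0]); tx=np.array([0,0,-1.]); ty=np.cross(tz,tx)
        s=np.array([D@tx,D@ty,D@tz]); n=int(np.ceil(np.linalg.norm(s)/41)) or 1
        print('to',w,'turn_x rad %.3f'%(-np.radians(dy)),'shift mm',s.round(1),'n',n,'each m',(s/n/1000).round(4))
        cur=np.array([x,y,z],float); y0=yw
if __name__=='__main__':
    plan(*[tuple(float(v) for v in a.split(',')) for a in sys.argv[1:]])
E
python3 plan.py 600,-11,120,0 600,-11,38,-17
```

```text
t 0.15 tcp [674.6  -0.  225.8] yaw -0.00 tilt 0.08 w 1.002 F [ 1.   0.  -0.1]
to (600.0, -11.0, 120.0, 0.0) turn_x rad -0.000 shift mm [105.8  11.   74.6] n 4 each m [0.0265 0.0027 0.0187]
to (600.0, -11.0, 38.0, -17.0) turn_x rad 0.297 shift mm [82.  0.  0.] n 2 each m [0.041 0.    0.   ]
```

Call:
send_rows(
  moves=[
    [[0, 0.0265, 0.003, 0.0187, 0, 0, 0], [0, 0.0265, 0.003, 0.0187, 0, 0, 0], [0, 0.0265, 0.003, 0.0187, 0, 0, 0], [0, 0.0265, 0.003, 0.0187, 0, 0, 0]],
  ],
)

```text
clock: 0.48
eef_pos: [599.0, -12.2, 119.4]
tool_rot: [-2.221, 0.0, 2.221]
contact_force: [0.5, 0.6, -0.8]
width: 1.0
```

Call:
send_rows(
  moves=[
    [[0, 0.015, 0, 0, 0.099, 0, 0], [0, 0.015, 0, 0, 0.099, 0, 0], [0, 0.01, 0, 0, 0.099, 0, 0], [0, 0, 0, 0, 0, 0, 0], [0, 0, 0, 0, 0, 0, 0]],
  ],
)

```text
clock: 0.9
eef_pos: [599.9, -12.2, 80.1]
tool_rot: [-2.062, 0.306, 2.065]
contact_force: [0.3, -0.4, 0.1]
width: 1.002
```

Run:
```python
from plan import *
grab('wrist','w1')
plan((600,-11,38,-17))
```

```text
t 0.95 tcp [600.4 -12.1  80.8] yaw -16.81 tilt 0.01 w 0.996 F [ 0.  -0.2  0.7]
to (600, -11, 38, -17) turn_x rad 0.003 shift mm [42.8 -0.9  0.7] n 2 each m [ 0.0214 -0.0004  0.0004]
```

View pics/w1.png

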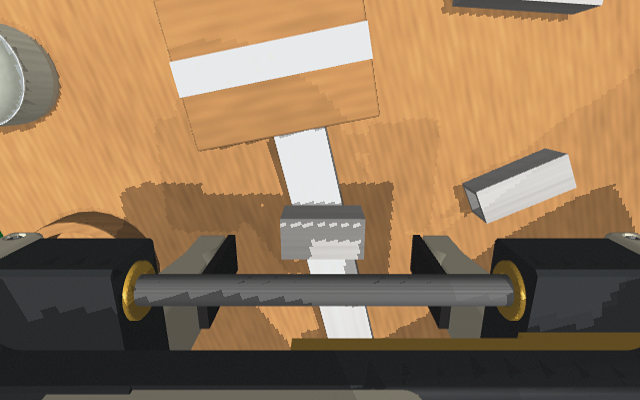

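Call:
send_rows(
  moves=[
    [[0, 0.0214, -0.0005, 0, 0, 0, 0], [0, 0.0214, -0.0005, 0, 0, 0, 0], [0, 0, 0, 0, 0, 0, 0], [1, 0, 0, 0, 0, 0, 0], [1, 0, 0, 0, 0, 0, 0]],
  ],
)

```text
clock: 1.37
eef_pos: [601.4, -10.9, 39.2]
tool_rot: [-2.064, 0.307, 2.061]
contact_force: [0.2, 0.2, 0.2]
width: 0.905
```

Call:
send_rows(
  moves=[
    [[1, 0, 0, 0, 0, 0, 0], [1, 0, 0, 0, 0, 0, 0], [1, 0, 0, 0, 0, 0, 0], [1, 0, 0, 0, 0, 0, 0]],
  ],
)

```text
clock: 1.7
eef_pos: [600.8, -11.0, 38.4]
tool_rot: [-2.063, 0.308, 2.061]
contact_force: [0.2, 0.0, -0.0]
width: 0.61
```

Call:
send_rows(
  moves=[
    [[1, -0.03, 0, 0, 0, 0, 0], [1, -0.04, 0, 0, 0, 0, 0], [1, -0.02, 0, 0, -0.1, 0, 0], [1, 0, 0, 0, -0.1, 0, 0], [1, 0, 0, 0, 0, 0, 0]],
  ],
)

```text
clock: 2.12
eef_pos: [601.5, -10.8, 129.9]
tool_rot: [-2.178, 0.099, 2.169]
contact_force: [-0.4, -0.4, -1.2]
width: 0.221
```

```bash
python3 plan.py 497,352,125,-6 497,352,14,-6
```

```text
t 2.12 tcp [601.5 -10.8 129.9] yaw -5.29 tilt 0.22 w 0.221 F [-0.4 -0.4 -1.2]
to (497.0, 352.0, 125.0, -6.0) turn_x rad 0.012 shift mm [   4.9 -349.9  141.8] n 10 each m [ 0.0005 -0.035   0.0142]
to (497.0, 352.0, 14.0, -6.0) turn_x rad -0.000 shift mm [111.   0.   0.] n 3 each m [0.037 0.    0.   ]
```

Call:
send_rows(
  moves=[
    [[0, 0, 0, 0, 0.1, 0, 0], [0, 0, 0, 0, 0.1, 0, 0], [0, 0.02, 0, 0, 0, 0, 0], [0, 0.01, 0, 0, 0, 0, 0], [0, 0, 0, 0, 0, 0, 0]],
  ],
)

```text
clock: 2.53
eef_pos: [598.1, -11.5, 94.4]
tool_rot: [-2.055, 0.312, 2.067]
contact_force: [-0.9, -0.4, -0.0]
width: 0.541
```

Call:
send_rows(
  moves=[
    [[0, 0, 0, 0, 0, 0, 0], [0, 0, 0, 0, 0, 0, 0], [0, 0, 0, 0, 0, 0, 0], [0, 0, 0, 0, 0, 0, 0], [0, 0, 0, 0, 0, 0, 0]],
  ],
)

```text
clock: 2.95
eef_pos: [600.8, -11.0, 98.3]
tool_rot: [-2.062, 0.308, 2.061]
contact_force: [0.5, -0.6, -0.1]
width: 0.924
```

Run:
```python
from plan import *
p,d,c,T=grab('wrist','w2')
for b in topfaces(p,d,c,T,56,72,amin=300): print(*b)
plan((600,-11,38,-17))
```

```text
[331. 221.] 3190 [595.4 -11.3] 46.0 24.8 -16.6 63.8
t 3.00 tcp [600.7 -11.   98.2] yaw -17.02 tilt 0.04 w 0.962 F [ 0.1  0.3 -0.9]
to (600, -11, 38, -17) turn_x rad -0.000 shift mm [60.2  0.2  0.7] n 2 each m [0.0301 0.0001 0.0003]
```

View pics/w2.png

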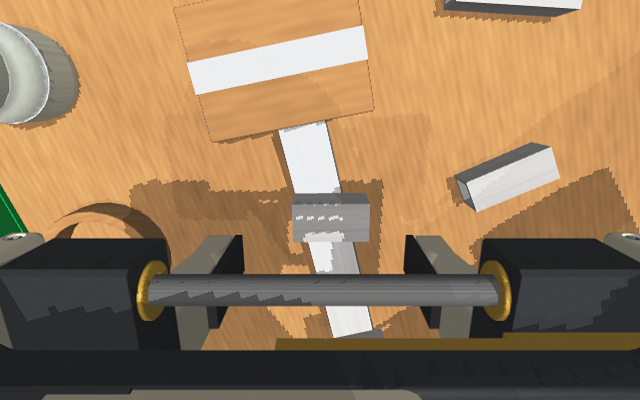

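Call:
send_rows(
  moves=[
    [[0, 0.03, 0, 0.0025, 0, 0, 0], [0, 0.03, 0, 0.0025, 0, 0, 0], [0, 0, 0, 0, 0, 0, 0], [1, 0, 0, 0, 0, 0, 0], [1, 0, 0, 0, 0, 0, 0]],
  ],
)

```text
clock: 3.42
eef_pos: [596.7, -9.5, 39.1]
tool_rot: [-2.063, 0.308, 2.061]
contact_force: [0.2, -0.0, 0.5]
width: 0.903
```

Call:
send_rows(
  moves=[
    [[1, 0, 0, 0, 0, 0, 0], [1, 0, 0, 0, 0, 0, 0], [1, 0, 0, 0, 0, 0, 0], [1, 0, 0, 0, 0, 0, 0], [1, 0, 0, 0, 0, 0, 0]],
  ],
)

```text
clock: 3.83
eef_pos: [596.0, -9.5, 38.3]
tool_rot: [-2.062, 0.308, 2.061]
contact_force: [1.3, -0.7, 1.0]
width: 0.535
```

Call:
send_rows(
  moves=[
    [[1, 0, 0, 0, 0, 0, 0], [1, 0, 0, 0, 0, 0, 0], [1, 0, 0, 0, 0, 0, 0], [1, 0, 0, 0, 0, 0, 0]],
  ],
)

```text
clock: 4.17
eef_pos: [596.0, -9.6, 38.3]
tool_rot: [-2.063, 0.308, 2.061]
contact_force: [-2.6, 0.1, 5.7]
width: 0.522
```

Call:
send_rows(
  moves=[
    [[1, -0.03, 0, 0, 0, 0, 0], [1, -0.04, 0, 0, 0, 0, 0], [1, -0.02, 0, 0, -0.096, 0, 0], [1, 0, 0, 0, -0.096, 0, 0], [1, 0, 0, 0, 0, 0, 0]],
  ],
)

```text
clock: 4.58
eef_pos: [596.4, -9.3, 129.2]
tool_rot: [-2.172, 0.108, 2.166]
contact_force: [-0.9, 0.3, -1.3]
width: 0.522
```

```bash
python3 plan.py 497,352,125,-6 497,352,14,-6
```

```text
t 4.58 tcp [596.4  -9.3 129.2] yaw -5.77 tilt 0.17 w 0.522 F [-0.9  0.3 -1.3]
to (497.0, 352.0, 125.0, -6.0) turn_x rad 0.004 shift mm [   4.2 -349.   136.6] n 10 each m [ 0.0004 -0.0349  0.0137]
to (497.0, 352.0, 14.0, -6.0) turn_x rad -0.000 shift mm [111.   0.   0.] n 3 each m [0.037 0.    0.   ]
```

Call:
send_rows(
  moves=[
    [[1, 0, -0.035, 0.0137, 0, 0, 0], [1, 0, -0.035, 0.0137, 0, 0, 0], [1, 0, -0.035, 0.0137, 0, 0, 0], [1, 0, -0.035, 0.0137, 0, 0, 0], [1, 0, -0.035, 0.0137, 0, 0, 0]],
  ],
)

```text
clock: 5.0
eef_pos: [544.4, 172.6, 126.4]
tool_rot: [-2.164, 0.12, 2.168]
contact_force: [0.6, 0.0, -1.1]
width: 0.526
```

Call:
send_rows(
  moves=[
    [[1, 0, -0.035, 0.0137, 0, 0, 0], [1, 0, -0.035, 0.0137, 0, 0, 0], [1, 0, -0.035, 0.0137, 0, 0, 0], [1, 0, -0.035, 0.0137, 0, 0, 0], [1, 0, -0.034, 0.0137, 0, 0, 0]],
  ],
)

```text
clock: 5.42
eef_pos: [494.5, 353.0, 126.3]
tool_rot: [-2.165, 0.12, 2.168]
contact_force: [0.6, -0.1, -1.3]
width: 0.52
```

Run:
```python
from plan import *
p,d,c,T=grab('wrist','w3')
plan((497,352,14,-6))
for n in('side','scene'):
    pp,dd,cc,TT=grab(n,n+'1'); W=cloud(dd,cc,TT)
    m=(abs(W[...,2]-55)<5)&(W[...,1]>290)&(W[...,1]<560)&(W[...,0]<620)&(W[...,0]>370)&(W[...,1]<555)
    q=W[m]; print(n,m.sum(),cv2.minAreaRect(q[:,:2].astype(np.float32)))
    m2=(abs(W[...,2]-4)<4)&(abs(W[...,0]-497)<70)&(abs(W[...,1]-423)<80)
    print(m2.sum(), (W[m2].mean(0)))
```

```text
t 5.47 tcp [494.  358.6 126.3] yaw -6.06 tilt 0.02 w 0.517 F [2.  4.9 1.4]
to (497, 352, 14, -6) turn_x rad -0.001 shift mm [112.3   6.3  -3.7] n 3 each m [ 0.0374  0.0021 -0.0012]
side 168 ((497.65814208984375, 423.1598205566406), (216.68682861328125, 169.62428283691406), 85.10240173339844)
344 [498.79433004 448.44500716   4.91364632]
scene 926 ((497.3771667480469, 421.92791748046875), (202.9256134033203, 173.0253143310547), 84.27629852294922)
3427 [487.93977708 423.54478777   3.37258302]
```

View pics/w3.png

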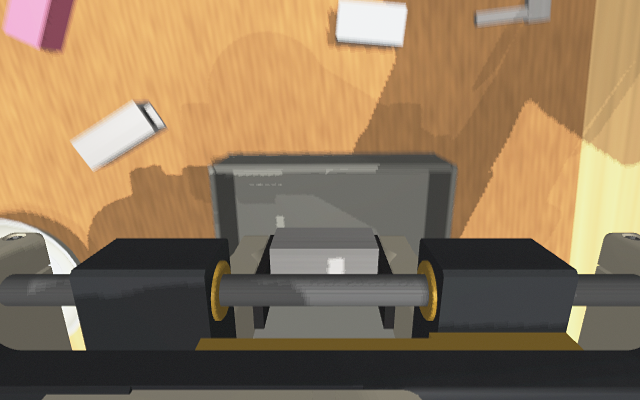

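Call:
send_rows(
  moves=[
    [[1, 0.037, 0.001, -0.001, 0, 0, 0], [1, 0.037, 0.001, -0.001, 0, 0, 0], [1, 0.037, 0, -0.001, 0, 0, 0], [0, 0, 0, 0, 0, 0, 0], [0, 0, 0, 0, 0, 0, 0]],
  ],
)

```text
clock: 5.98
eef_pos: [497.9, 347.1, 14.8]
tool_rot: [-2.165, 0.122, 2.172]
contact_force: [0.9, 0.5, 1.1]
width: 0.612
```

Call:
send_rows(
  moves=[
    [[0, 0, 0, 0, 0, 0, 0], [0, 0, 0, 0, 0, 0, 0], [0, -0.03, 0, 0, 0, 0, 0], [0, -0.04, 0, 0, 0, 0, 0], [0, -0.04, 0, 0, 0, 0, 0]],
  ],
)

```text
clock: 6.4
eef_pos: [498.9, 349.3, 129.9]
tool_rot: [-2.168, 0.113, 2.166]
contact_force: [0.7, 0.9, 0.7]
width: 0.971
```

Run:
```python
from plan import *
p,d,c,T=grab('wrist','w4')
plan((609,150,125,-6),(609,97,125,-6))
```

```text
t 6.45 tcp [502.6 352.6 139.8] yaw -5.93 tilt 0.82 w 0.987 F [3.3 2.6 9.3]
to (609, 150, 125, -6) turn_x rad 0.001 shift mm [  14.8  190.4 -127. ] n 6 each m [ 0.0025  0.0317 -0.0212]
to (609, 97, 125, -6) turn_x rad -0.000 shift mm [ 0.  52.7 -5.5] n 2 each m [ 0.      0.0264 -0.0028]
```

View pics/w4.png

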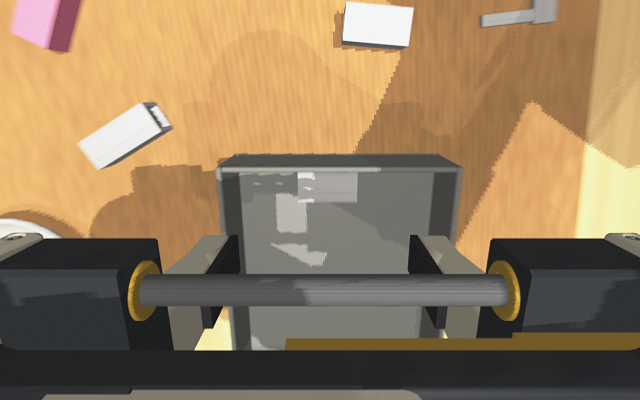

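Call:
send_rows(
  moves=[
    [[0, 0, 0.034, -0.023, 0, 0, 0], [0, 0, 0.034, -0.023, 0, 0, 0], [0, 0, 0.034, -0.023, 0, 0, 0], [0, 0, 0.034, -0.023, 0, 0, 0], [0, 0, 0.033, -0.022, 0, 0, 0]],
  ],
)

```text
clock: 6.87
eef_pos: [595.9, 168.2, 129.9]
tool_rot: [-2.171, 0.111, 2.162]
contact_force: [-0.0, 0.9, -0.3]
width: 0.999
```

Call:
send_rows(
  moves=[
    [[0, 0, 0, 0, 0, 0, 0], [0, 0, 0, 0, 0, 0, 0]],
  ],
)

```text
clock: 7.03
eef_pos: [595.9, 167.7, 129.2]
tool_rot: [-2.168, 0.116, 2.161]
contact_force: [0.7, 0.4, 0.2]
width: 1.002
```

Run:
```python
from plan import *
p,d,c,T=grab('wrist','w5')
for lo,hi in((33,46),(56,72)):
  for b in topfaces(p,d,c,T,lo,hi,amin=300): print(*b)
plan()
```

```text
[291.  43.] 3937 [605.4  59.6] 54.0 29.9 86.1 40.1
[297. 146.] 1593 [609.9 127.2] 29.9 28.7 -3.3 40.0
[290. 107.] 2869 [609.5  98.8] 46.4 24.1 -2.8 64.1
t 7.08 tcp [595.4 168.9 128.9] yaw -6.16 tilt 0.19 w 1.003 F [-0.9  0.9 -0. ]
```

View pics/w5.png

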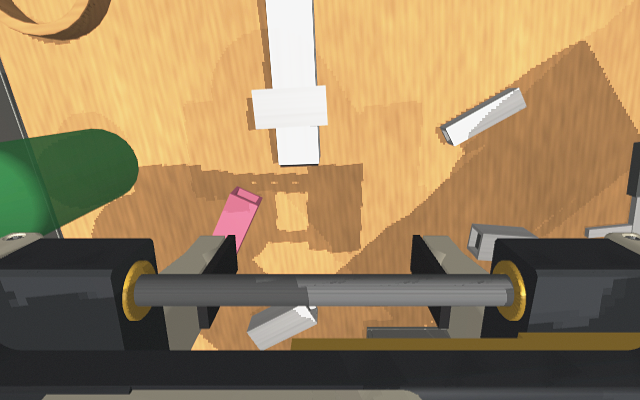

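```bash
python3 plan.py 609.5,98.8,128,-3 609.5,98.8,38,-3
```

```text
t 7.08 tcp [595.4 168.9 128.9] yaw -6.16 tilt 0.19 w 1.003 F [-0.9  0.9 -0. ]
to (609.5, 98.8, 128.0, -3.0) turn_x rad -0.055 shift mm [  0.9  69.2 -17.8] n 2 each m [ 0.0005  0.0346 -0.0089]
to (609.5, 98.8, 38.0, -3.0) turn_x rad -0.000 shift mm [90.  0.  0.] n 3 each m [0.03 0.   0.  ]
```

Call:
send_rows(
  moves=[
    [[0, 0, 0, 0, -0.055, 0, 0], [0, 0, 0.0346, -0.0089, 0, 0, 0], [0, 0, 0.0346, -0.0089, 0, 0, 0], [0, 0.03, 0, 0, 0, 0, 0], [0, 0.03, 0, 0, 0, 0, 0]],
  ],
)

```text
clock: 7.5
eef_pos: [610.7, 100.2, 69.5]
tool_rot: [-2.201, 0.052, 2.187]
contact_force: [-0.3, 1.5, -0.6]
width: 0.999
```

Call:
send_rows(
  moves=[
    [[0, 0.03, 0, 0, 0, 0, 0], [0.5, 0, 0, 0, 0, 0, 0], [1, 0, 0, 0, 0, 0, 0], [1, 0, 0, 0, 0, 0, 0], [1, 0, 0, 0, 0, 0, 0]],
  ],
)

```text
clock: 7.92
eef_pos: [610.3, 100.8, 39.3]
tool_rot: [-2.2, 0.052, 2.192]
contact_force: [0.1, 0.5, 0.4]
width: 0.757
```

Call:
send_rows(
  moves=[
    [[1, 0, 0, 0, 0, 0, 0], [1, 0, 0, 0, 0, 0, 0], [1, 0, 0, 0, 0, 0, 0], [1, 0, 0, 0, 0, 0, 0], [1, 0, 0, 0, 0, 0, 0]],
  ],
)

```text
clock: 8.33
eef_pos: [609.3, 99.8, 37.8]
tool_rot: [-2.197, 0.054, 2.195]
contact_force: [-2.2, 2.2, 7.0]
width: 0.522
```

Call:
send_rows(
  moves=[
    [[1, -0.03, 0, 0, 0, 0, 0], [1, -0.04, 0, 0, 0, 0, 0], [1, -0.02, 0, 0, 0.05, 0, 0], [1, 0, 0, 0, 0, 0, 0]],
  ],
)

```text
clock: 8.67
eef_pos: [611.7, 100.4, 132.5]
tool_rot: [-2.176, 0.107, 2.159]
contact_force: [0.8, 0.2, -0.9]
width: 0.524
```

```bash
python3 plan.py 498,390,125,-6 498,390,14,-6
```

```text
t 8.67 tcp [611.7 100.4 132.5] yaw -5.85 tilt 0.49 w 0.524 F [ 0.8  0.2 -0.9]
to (498.0, 390.0, 125.0, -6.0) turn_x rad 0.003 shift mm [   7.5 -276.1  143.4] n 8 each m [ 0.0009 -0.0345  0.0179]
to (498.0, 390.0, 14.0, -6.0) turn_x rad -0.000 shift mm [111.   0.   0.] n 3 each m [0.037 0.    0.   ]
```

Call:
send_rows(
  moves=[
    [[1, 0, -0.035, 0.018, 0, 0, 0], [1, 0, -0.035, 0.018, 0, 0, 0], [1, 0, -0.035, 0.018, 0, 0, 0], [1, 0, -0.035, 0.018, 0, 0, 0], [1, 0, -0.035, 0.018, 0, 0, 0]],
  ],
)

```text
clock: 9.08
eef_pos: [535.6, 283.8, 126.6]
tool_rot: [-2.169, 0.109, 2.17]
contact_force: [0.7, 1.0, -0.8]
width: 0.526
```

Call:
send_rows(
  moves=[
    [[1, 0, -0.035, 0.018, 0, 0, 0], [1, 0, -0.033, 0.018, 0, 0, 0], [1, 0, -0.033, 0.017, 0, 0, 0], [1, 0.037, 0, 0, 0, 0, 0], [1, 0.037, 0, 0, 0, 0, 0]],
  ],
)

```text
clock: 9.5
eef_pos: [494.0, 392.2, 53.9]
tool_rot: [-2.173, 0.099, 2.166]
contact_force: [-0.3, 0.4, -2.2]
width: 0.524
```

Call:
send_rows(
  moves=[
    [[1, 0.037, 0, 0, 0, 0, 0], [0, 0, 0, 0, 0, 0, 0], [0, 0, 0, 0, 0, 0, 0], [0, 0, 0, 0, 0, 0, 0], [0, 0, 0, 0, 0, 0, 0]],
  ],
)

```text
clock: 9.92
eef_pos: [495.4, 389.7, 18.5]
tool_rot: [-2.171, 0.105, 2.166]
contact_force: [-0.4, -0.8, 0.1]
width: 0.763
```

Call:
send_rows(
  moves=[
    [[0, -0.03, 0, 0, 0, 0, 0], [0, -0.04, 0, 0, 0, 0, 0], [0, -0.04, 0, 0, 0, 0, 0], [0, 0, 0, 0, 0, 0, 0]],
  ],
)

```text
clock: 10.25
eef_pos: [498.3, 392.2, 137.6]
tool_rot: [-2.177, 0.093, 2.153]
contact_force: [1.1, 1.0, 1.5]
width: 0.991
```

Run:
```python
from plan import *
p,d,c,T=grab('wrist','w6')
plan((594,-103,140,84),(594,-103,61,84))
```

```text
t 10.30 tcp [497.  391.3 134.1] yaw -5.70 tilt 0.77 w 0.998 F [ 0.  -0.4 -0.1]
to (594, -103, 140, 84) turn_x rad -1.566 shift mm [ -5.9 148.2 481.4] n 13 each m [-0.0005  0.0114  0.037 ]
to (594, -103, 61, 84) turn_x rad -0.000 shift mm [79.  0.  0.] n 2 each m [0.0395 0.     0.    ]
```

View pics/w6.png

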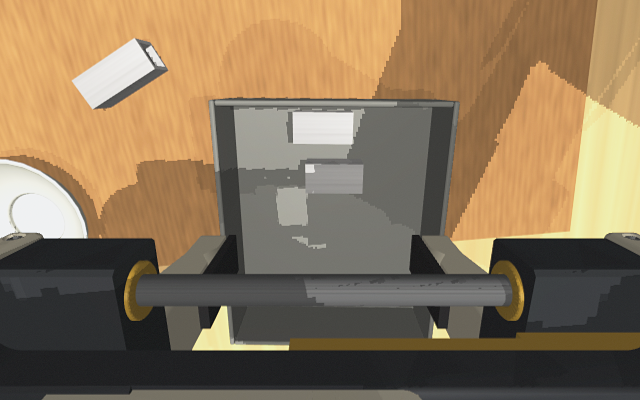

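```bash
python3 plan.py 594,-103,140,-5.7; python3 -c "
from h import *
f=np.load('pics/w6.npz');c=ctrl.calibration('wrist')
for b in topfaces(f['p'],f['d'],c,f['T'],17,30,amin=600): print(*b)
f=np.load('pics/w4.npz')
for b in topfaces(f['p'],f['d'],c,f['T'],17,30,amin=600): print(*b)
"
```

```text
t 10.30 tcp [497.  391.3 134.1] yaw -5.70 tilt 0.77 w 0.998 F [ 0.  -0.4 -0.1]
to (594.0, -103.0, 140.0, -5.7) turn_x rad -0.000 shift mm [  -5.9  482.2 -145.6] n 13 each m [-0.0005  0.0371 -0.0112]
[114.  74.] 2967 [646.9 289.5] 60.7 25.1 23.4 23.7
[232. 182.] 696 [573.7 393.6] 147.4 1.1 84.0 23.2
[432. 171.] 646 [410.6 390.7] 107.3 1.5 84.2 23.6
[322. 127.] 1945 [494.8 343.6] 46.2 24.2 -6.4 28.0
[ 45. 187.] 868 [725.7 377.8] 86.0 37.5 -50.5 24.2
[333. 177.] 1838 [489.7 384.2] 46.0 24.5 -5.5 27.7
[330. 318.] 1658 [504.6 510.3] 163.0 19.1 -6.0 23.7
[34. 20.] 1291 [684.7 202.7] 33.1 22.0 56.6 23.9
[376.  25.] 2594 [448.6 232.6] 46.2 24.5 -10.9 24.0
[122. 136.] 2666 [647.4 289.7] 62.5 24.3 23.6 23.8
[337. 158.] 647 [484.8 323.4] 167.1 1.1 -5.9 23.5
[327. 186.] 1706 [494.7 343.7] 45.9 23.4 -6.1 28.1
```

Call:
send_rows(
  moves=[
    [[0, 0, 0.037, -0.0112, 0, 0, 0], [0, 0, 0.037, -0.0112, 0, 0, 0], [0, 0, 0.037, -0.0112, 0, 0, 0], [0, 0, 0.037, -0.0112, 0, 0, 0], [0, 0, 0.037, -0.0112, 0, 0, 0]],
  ],
)

```text
clock: 10.72
eef_pos: [531.8, 197.3, 127.8]
tool_rot: [-2.172, 0.106, 2.167]
contact_force: [0.3, -0.1, 0.7]
width: 1.001
```

Call:
send_rows(
  moves=[
    [[0, 0, 0.037, -0.0112, 0, 0, 0], [0, 0, 0.037, -0.0112, 0, 0, 0], [0, 0, 0.037, -0.0112, 0, 0, 0], [0, 0, 0.037, -0.0112, 0, 0, 0], [0, 0, 0.037, -0.0112, 0, 0, 0]],
  ],
)

```text
clock: 11.13
eef_pos: [569.2, 7.2, 127.9]
tool_rot: [-2.173, 0.107, 2.166]
contact_force: [0.4, -0.4, -0.8]
width: 0.998
```

Call:
send_rows(
  moves=[
    [[0, 0, 0.037, -0.0112, 0, 0, 0], [0, 0, 0.037, -0.0112, 0, 0, 0], [0, 0, 0.037, -0.0112, 0.12, 0, 0], [0, 0, 0, 0, 0.12, 0, 0], [0, 0, 0, 0, 0.12, 0, 0]],
  ],
)

```text
clock: 11.55
eef_pos: [591.3, -107.5, 127.4]
tool_rot: [-1.962, 0.468, 1.957]
contact_force: [-0.0, -0.3, -0.2]
width: 0.999
```

Call:
send_rows(
  moves=[
    [[0, 0, 0, 0, 0.121, 0, 0], [0, 0, 0, 0, 0.121, 0, 0], [0, 0, 0, 0, 0.121, 0, 0], [0, 0, 0, 0, 0.121, 0, 0], [0, 0, 0, 0, 0.121, 0, 0]],
  ],
)

```text
clock: 11.97
eef_pos: [591.4, -104.9, 127.7]
tool_rot: [-1.568, 0.928, 1.564]
contact_force: [-0.2, 0.0, -0.1]
width: 0.999
```

Call:
send_rows(
  moves=[
    [[0, 0, 0, 0, 0.121, 0, 0], [0, 0, 0, 0, 0.121, 0, 0], [0, 0, 0, 0, 0.121, 0, 0], [0, 0, 0, 0, 0.121, 0, 0], [0, 0, 0, 0, 0.121, 0, 0]],
  ],
)

```text
clock: 12.38
eef_pos: [591.4, -104.9, 127.7]
tool_rot: [-1.132, 1.255, 1.129]
contact_force: [-0.7, 0.2, -0.3]
width: 1.003
```

Run:
```python
from plan import *
p,d,c,T=grab('wrist','w7')
for b in topfaces(p,d,c,T,80,100,sat=256,amin=600): print(*b)
for b in topfaces(p,d,c,T,17,30,amin=600): print(*b)
plan((594,-103,140,-95.9),(594,-103,61,-95.9))
print(ctrl.get_obs()['q'].round(2))
```

```text
[326. 217.] 11019 [ 588.9 -102.3] 71.0 60.0 -5.9 90.0
[128.  31.] 2506 [ 458.7 -228.1] 44.2 24.8 -15.1 23.7
[287.  25.] 1807 [ 465.8 -116.3] 34.8 23.8 -20.5 24.0
[471.  26.] 2138 [479.6  11.6] 39.1 25.1 7.9 23.8
[500. 173.] 1056 [588.3  33.7] 191.0 1.5 86.1 24.7
t 12.43 tcp [ 591.4 -104.9  127.7] yaw -96.56 tilt 0.17 w 1.001 F [-0.4 -0.   0.2]
to (594, -103, 140, -95.9) turn_x rad -0.012 shift mm [-12.3  -2.4   2.2] n 1 each m [-0.0123 -0.0024  0.0022]
to (594, -103, 61, -95.9) turn_x rad -0.000 shift mm [79.  0.  0.] n 2 each m [0.0395 0.     0.    ]
[ 0.15  0.32 -0.29  0.   -0.96 -1.83]
```

View pics/w7.png

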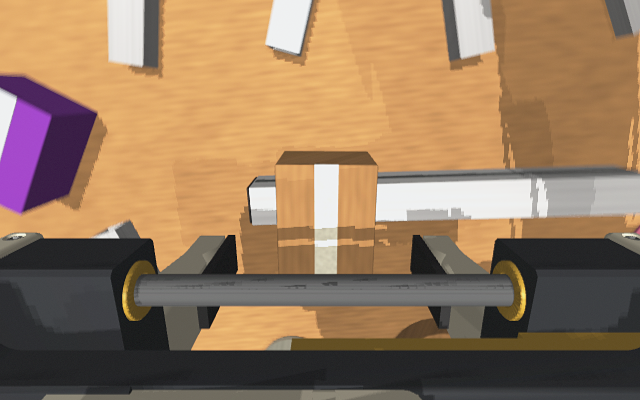

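Call:
send_rows(
  moves=[
    [[0, 0.03, -0.0024, 0.0022, -0.012, 0, 0], [0, 0.037, 0, 0, 0, 0, 0], [0, 0, 0, 0, 0, 0, 0], [1, 0, 0, 0, 0, 0, 0], [1, 0, 0, 0, 0, 0, 0]],
  ],
)

```text
clock: 12.85
eef_pos: [594.6, -103.0, 60.8]
tool_rot: [-1.147, 1.247, 1.144]
contact_force: [0.2, 0.6, 1.6]
width: 0.904
```

Call:
send_rows(
  moves=[
    [[1, 0, 0, 0, 0, 0, 0], [1, 0, 0, 0, 0, 0, 0], [1, 0, 0, 0, 0, 0, 0], [1, 0, 0, 0, 0, 0, 0], [1, 0, 0, 0, 0, 0, 0]],
  ],
)

```text
clock: 13.27
eef_pos: [594.4, -102.8, 60.5]
tool_rot: [-1.146, 1.247, 1.143]
contact_force: [-1.5, 0.9, 7.7]
width: 0.678
```

Call:
send_rows(
  moves=[
    [[1, -0.025, 0, 0, 0, 0, 0], [1, -0.035, 0, 0, 0, 0, 0], [1, -0.025, 0, 0, 0, 0, 0], [1, 0, 0, 0, 0, 0, 0]],
  ],
)

```text
clock: 13.6
eef_pos: [596.8, -102.9, 150.2]
tool_rot: [-1.15, 1.242, 1.139]
contact_force: [0.8, -0.2, -0.0]
width: 0.686
```

```bash
python3 plan.py 500,447,145,-96.5 500,447,35,-96
```

```text
t 13.60 tcp [ 596.8 -102.9  150.2] yaw -94.92 tilt 0.53 w 0.686 F [ 0.8 -0.2 -0. ]
to (500.0, 447.0, 145.0, -96.5) turn_x rad 0.028 shift mm [  5.2 158.4 535.4] n 14 each m [0.0004 0.0113 0.0382]
to (500.0, 447.0, 35.0, -96.0) turn_x rad -0.009 shift mm [110.   0.   0.] n 3 each m [0.0367 0.     0.    ]
```

Call:
send_rows(
  moves=[
    [[1, 0, 0.0113, 0.0382, 0.028, 0, 0], [1, 0, 0.0113, 0.0382, 0, 0, 0], [1, 0, 0.0113, 0.0382, 0, 0, 0], [1, 0, 0.0113, 0.0382, 0, 0, 0], [1, 0, 0.0113, 0.0382, 0, 0, 0]],
  ],
)

```text
clock: 14.02
eef_pos: [557.6, 94.8, 144.1]
tool_rot: [-1.124, 1.261, 1.123]
contact_force: [1.1, 1.1, -0.7]
width: 0.679
```

Call:
send_rows(
  moves=[
    [[1, 0, 0.0113, 0.0382, 0, 0, 0], [1, 0, 0.0113, 0.0382, 0, 0, 0], [1, 0, 0.0113, 0.0382, 0, 0, 0], [1, 0, 0.0113, 0.0382, 0, 0, 0], [1, 0, 0.0113, 0.0382, 0, 0, 0]],
  ],
)

```text
clock: 14.43
eef_pos: [523.3, 291.4, 144.2]
tool_rot: [-1.124, 1.261, 1.124]
contact_force: [-0.1, -0.5, -1.4]
width: 0.682
```

Call:
send_rows(
  moves=[
    [[1, 0, 0.0113, 0.0382, 0, 0, 0], [1, 0, 0.0113, 0.0382, 0, 0, 0], [1, 0, 0.0113, 0.0382, 0, 0, 0], [1, 0, 0.0113, 0.0382, 0, 0, 0], [1, 0, 0, 0, 0, 0, 0]],
  ],
)

```text
clock: 14.85
eef_pos: [495.5, 452.8, 143.4]
tool_rot: [-1.126, 1.258, 1.127]
contact_force: [1.2, 0.2, -0.5]
width: 0.684
```

Run:
```python
from plan import *
p,d,c,T=grab('wrist','w8')
plan((500,447,35,-96))
```

```text
t 14.90 tcp [495.6 449.9 143.1] yaw -96.38 tilt 0.01 w 0.682 F [-0.6 -0.3 -0.4]
to (500, 447, 35, -96) turn_x rad -0.007 shift mm [108.1  -4.7  -2.5] n 3 each m [ 0.036  -0.0016 -0.0008]
```

View pics/w8.png

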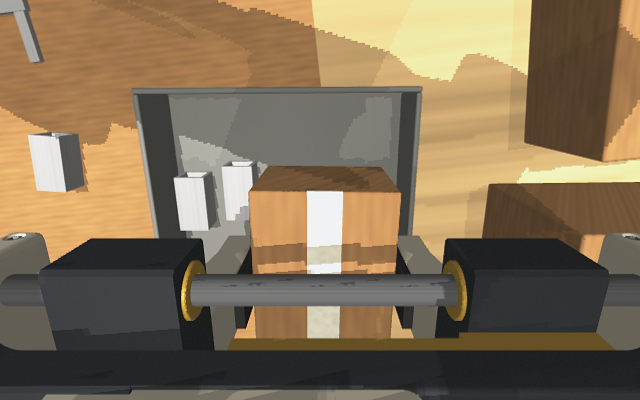

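Call:
send_rows(
  moves=[
    [[1, 0, -0.0045, -0.0065, 0, 0, 0], [1, 0.036, 0, 0, 0, 0, 0], [1, 0.036, 0, 0, 0, 0, 0], [1, 0.036, 0, 0, 0, 0, 0], [1, 0, 0, 0, 0, 0, 0]],
  ],
)

```text
clock: 15.32
eef_pos: [498.2, 434.2, 29.2]
tool_rot: [-1.125, 1.273, 1.122]
contact_force: [-0.4, -0.6, -2.1]
width: 0.681
```

Call:
send_rows(
  moves=[
    [[0.2, 0, 0, 0, 0, 0, 0], [0.2, 0, 0, 0, 0, 0, 0], [0.2, 0, 0, 0, 0, 0, 0], [0.2, 0, 0, 0, 0, 0, 0], [0.2, -0.02, 0, 0, 0, 0, 0]],
  ],
)

```text
clock: 15.73
eef_pos: [499.4, 438.2, 54.3]
tool_rot: [-1.124, 1.265, 1.124]
contact_force: [-0.2, -1.5, -0.4]
width: 0.794
```

Call:
send_rows(
  moves=[
    [[0.2, -0.03, 0, 0, 0, 0, 0], [0, -0.03, 0, 0, 0, 0, 0], [0, -0.03, 0, 0, 0, 0, 0], [0, 0, 0, 0, 0, 0, 0]],
  ],
)

```text
clock: 16.07
eef_pos: [503.2, 442.4, 155.0]
tool_rot: [-1.122, 1.248, 1.124]
contact_force: [2.1, -0.1, 0.9]
width: 0.963
```

Run:
```python
from plan import *
p,d,c,T=grab('wrist','w9')
plan((500,447,150,-96))
```

```text
t 16.12 tcp [502.2 441.6 151.9] yaw -96.56 tilt 0.55 w 0.981 F [ 0.1  0.2 -0.9]
to (500, 447, 150, -96) turn_x rad -0.010 shift mm [1.9 2.7 5.1] n 1 each m [0.0019 0.0027 0.0051]
```

View pics/w9.png

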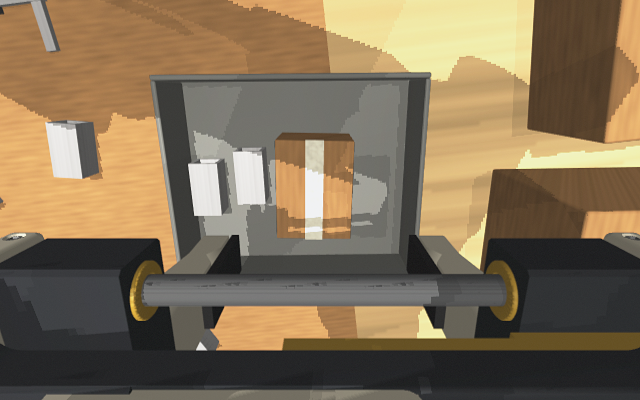

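Call:
send_rows(
  moves=[
    [[0, 0, 0, 0, -0.123, 0, 0], [0, 0, 0, 0, -0.123, 0, 0], [0, 0, 0, 0, -0.123, 0, 0], [0, 0, 0, 0, -0.123, 0, 0], [0, 0, 0, 0, -0.123, 0, 0]],
  ],
)

```text
clock: 16.53
eef_pos: [500.3, 439.4, 146.2]
tool_rot: [-1.571, 0.925, 1.571]
contact_force: [-0.0, 0.4, -0.4]
width: 1.001
```

Call:
send_rows(
  moves=[
    [[0, 0, 0, 0, -0.123, 0, 0], [0, 0, 0, 0, -0.123, 0, 0], [0, 0, 0, 0, -0.123, 0, 0], [0, 0, 0, 0, -0.123, 0, 0], [0, 0, 0, 0, -0.123, 0, 0]],
  ],
)

```text
clock: 16.95
eef_pos: [500.3, 439.4, 146.1]
tool_rot: [-1.972, 0.451, 1.972]
contact_force: [0.1, 0.2, -0.9]
width: 0.995
```

Call:
send_rows(
  moves=[
    [[0, 0, 0, 0, -0.123, 0, 0], [0, 0, 0, 0, -0.123, 0, 0], [0, 0, 0, 0, -0.123, 0, 0], [0, 0, 0, 0, -0.123, 0, 0], [0, 0, 0, 0, -0.123, 0, 0]],
  ],
)

```text
clock: 17.37
eef_pos: [500.3, 439.4, 146.2]
tool_rot: [2.136, 0.177, -2.135]
contact_force: [-0.6, 0.6, 0.5]
width: 1.0
```

Call:
send_rows(
  moves=[
    [[0, 0, 0, 0, -0.123, 0, 0], [0, 0, 0, 0, -0.123, 0, 0], [0, 0, 0, 0, 0, 0, 0]],
  ],
)

```text
clock: 17.62
eef_pos: [500.3, 439.5, 146.1]
tool_rot: [1.996, 0.416, -1.995]
contact_force: [-0.7, 0.3, 0.1]
width: 1.002
```

```bash
python3 plan.py 625,342,140,23.5 647,289.6,80,23.5
```

```text
t 17.62 tcp [500.3 439.5 146.1] yaw 23.54 tilt 0.03 w 1.002 F [-0.7  0.3  0.1]
to (625.0, 342.0, 140.0, 23.5) turn_x rad 0.001 shift mm [  6.1 139.1 -75.5] n 4 each m [ 0.0015  0.0348 -0.0189]
to (647.0, 289.6, 80.0, 23.5) turn_x rad -0.000 shift mm [60.  56.8  0.7] n 3 each m [0.02   0.0189 0.0002]
```

Call:
send_rows(
  moves=[
    [[0, 0.0015, 0.0348, -0.0189, 0, 0, 0], [0, 0.0015, 0.0348, -0.0189, 0, 0, 0], [0, 0.0015, 0.0348, -0.0189, 0, 0, 0], [0, 0.0015, 0.0348, -0.0189, 0, 0, 0], [0, 0, 0, 0, 0, 0, 0]],
  ],
)

```text
clock: 18.03
eef_pos: [628.8, 336.6, 139.2]
tool_rot: [2.004, 0.401, -2.004]
contact_force: [-0.6, 0.6, -0.2]
width: 1.0
```

Run:
```python
from plan import *
p,d,c,T=grab('wrist','w10')
for b in topfaces(p,d,c,T,14,30,amin=600): print(*b)
plan((647,289.6,60,23.5))
```

```text
[618.  12.] 1048 [478.6 129.6] 33.8 16.3 23.6 16.2
[325. 126.] 2435 [647.  289.5] 59.9 24.2 23.6 24.1
[578. 157.] 1970 [448.8 232.8] 47.6 24.3 -10.8 23.7
[136. 190.] 6878 [759.7 397. ] 118.2 109.3 -3.5 21.4
[377. 229.] 638 [573.4 357.4] 93.1 20.1 71.4 22.0
[471. 250.] 648 [493.9 336.2] 48.2 13.8 -12.7 27.8
t 18.08 tcp [627.  338.3 139.1] yaw 22.69 tilt 0.04 w 1.000 F [-0.5 -0.2 -0.5]
to (647, 289.6, 60, 23.5) turn_x rad -0.014 shift mm [79.1 52.6  1.1] n 3 each m [0.0264 0.0175 0.0004]
```

View pics/w10.png

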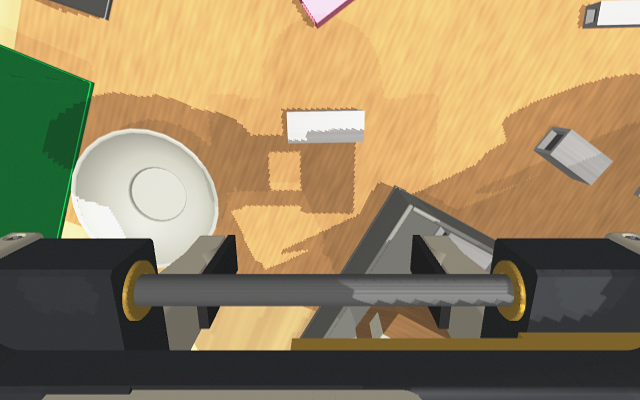

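Run:
```python
from h import *
f=np.load('pics/w10.npz');c=ctrl.calibration('wrist');W=cloud(f['d'],c,f['T'])
m=(np.hypot(W[...,0]-757,W[...,1]-397)<70); v,u=np.mgrid[:400,:640]; m&=(u<235)&(v<235)
print(np.nanpercentile(W[m][:,2],[50,90,99,100]))
```

```text
[ 10.63465713  27.72172776  30.66319465 208.57535979]
```

Call:
send_rows(
  moves=[
    [[0, 0.026, 0.0176, 0.0004, -0.014, 0, 0], [0, 0.026, 0.0176, 0.0004, 0, 0, 0], [0, 0.026, 0.0176, 0.0004, 0, 0, 0], [0, 0, 0, 0, 0, 0, 0], [0, 0, 0, 0, 0, 0, 0]],
  ],
)

```text
clock: 18.5
eef_pos: [643.9, 291.4, 60.1]
tool_rot: [1.989, 0.418, -1.995]
contact_force: [0.7, 0.4, 0.1]
width: 0.999
```

```bash
python3 plan.py 647,289.5,5,23.5
```

```text
t 18.50 tcp [643.9 291.4  60.1] yaw 23.79 tilt 0.20 w 0.999 F [0.7 0.4 0.1]
to (647.0, 289.5, 5.0, 23.5) turn_x rad 0.005 shift mm [55.1  3.  -2.1] n 2 each m [ 0.0276  0.0015 -0.001 ]
```

Call:
send_rows(
  moves=[
    [[0, 0.025, 0.0015, -0.001, 0, 0, 0], [0, 0.018, 0.0015, -0.001, 0, 0, 0], [0, 0.009, 0, 0, 0, 0, 0], [0, 0.003, 0, 0, 0, 0, 0], [0, 0, 0, 0, 0, 0, 0]],
  ],
)

```text
clock: 18.92
eef_pos: [647.9, 291.4, 7.1]
tool_rot: [1.99, 0.423, -1.99]
contact_force: [0.5, -0.6, 1.1]
width: 1.0
```

Call:
send_rows(
  moves=[
    [[1, 0, 0, 0, 0, 0, 0], [1, 0, 0, 0, 0, 0, 0], [1, 0, 0, 0, 0, 0, 0], [1, 0, 0, 0, 0, 0, 0], [1, 0, 0, 0, 0, 0, 0]],
  ],
)

```text
clock: 19.33
eef_pos: [648.1, 290.6, 7.4]
tool_rot: [1.991, 0.423, -1.99]
contact_force: [-1.3, -0.1, 1.2]
width: 0.684
```

Call:
send_rows(
  moves=[
    [[1, 0, 0, 0, 0, 0, 0], [1, 0, 0, 0, 0, 0, 0], [1, 0, 0, 0, 0, 0, 0]],
  ],
)

```text
clock: 19.58
eef_pos: [648.1, 290.7, 7.4]
tool_rot: [1.991, 0.423, -1.99]
contact_force: [-3.2, 0.9, 6.0]
width: 0.685
```

```bash
python3 plan.py 647,289.5,125,23.5
```

```text
t 19.58 tcp [648.1 290.7   7.4] yaw 24.01 tilt 0.02 w 0.685 F [-3.2  0.9  6. ]
to (647.0, 289.5, 125.0, 23.5) turn_x rad 0.009 shift mm [-117.6    0.6    1.5] n 3 each m [-0.0392  0.0002  0.0005]
```

Call:
send_rows(
  moves=[
    [[1, -0.03, 0, 0, 0, 0, 0], [1, -0.04, 0, 0, 0, 0, 0], [1, -0.035, 0, 0, 0, 0, 0], [1, -0.012, 0, 0, 0.121, 0, 0], [1, 0, 0, 0, 0.121, 0, 0]],
  ],
)

```text
clock: 20.0
eef_pos: [650.2, 291.9, 128.8]
tool_rot: [2.14, 0.188, -2.126]
contact_force: [-0.3, 0.6, -1.9]
width: 0.682
```

Call:
send_rows(
  moves=[
    [[1, 0, 0, 0, 0.121, 0, 0], [1, 0, 0, 0, 0.121, 0, 0], [1, 0, 0, 0, 0, 0, 0]],
  ],
)

```text
clock: 20.25
eef_pos: [647.8, 290.5, 123.4]
tool_rot: [-2.185, 0.078, 2.186]
contact_force: [0.4, -0.1, -1.5]
width: 0.679
```

```bash
python3 plan.py 610,130,125,-3.8
```

```text
t 20.25 tcp [647.8 290.5 123.4] yaw -4.06 tilt 0.03 w 0.679 F [ 0.4 -0.1 -1.5]
to (610.0, 130.0, 125.0, -3.8) turn_x rad -0.005 shift mm [ -1.6 162.6  27.1] n 5 each m [-0.0003  0.0325  0.0054]
```

Call:
send_rows(
  moves=[
    [[1, 0, 0.036, 0.006, -0.005, 0, 0], [1, 0, 0.036, 0.006, 0, 0, 0], [1, 0, 0.036, 0.006, 0, 0, 0], [1, 0, 0.036, 0.006, 0, 0, 0], [1, 0, 0.0186, 0.003, 0, 0, 0]],
  ],
)

```text
clock: 20.67
eef_pos: [609.5, 126.6, 123.5]
tool_rot: [-2.191, 0.063, 2.194]
contact_force: [-1.0, 0.1, -0.5]
width: 0.681
```

Call:
send_rows(
  moves=[
    [[1, 0, 0, 0, 0, 0, 0], [1, 0, 0, 0, 0, 0, 0]],
  ],
)

```text
clock: 20.83
eef_pos: [611.2, 128.9, 123.9]
tool_rot: [-2.192, 0.064, 2.191]
contact_force: [0.7, 0.8, -0.7]
width: 0.685
```

Run:
```python
from plan import *
p,d,c,T=grab('wrist','w11')
for b in topfaces(p,d,c,T,33,46,amin=300): print(*b)
W=cloud(d,c,T); hsv=cv2.cvtColor(p,cv2.COLOR_RGB2HSV)
v,u=np.mgrid[:400,:640]
m=(abs(W[...,2]-40)<5)&(hsv[...,1]<80)&(abs(W[...,0]-603)<40)&(W[...,1]<150)&(v<235)
for y in range(-60,150,20):
    q=W[m&(abs(W[...,1]-y)<4)]
    if len(q): print(y,len(q),np.percentile(q[:,0],[2,98]).round(1),np.percentile(q[:,0],[2,98]).mean().round(1), q[:,2].mean().round(1))
plan((605.5,58,48,-3.8))
```

```text
[325. 104.] 9360 [606.   68.5] 143.1 29.9 86.1 40.1
[  9. 165.] 943 [834.2  83.7] 57.7 3.7 89.4 38.5
0 562 [587.5 615.7] 601.6 40.1
20 621 [588.4 617.1] 602.7 40.1
40 577 [589.8 618.6] 604.2 40.1
60 538 [591.1 620.2] 605.6 40.1
80 499 [592. 621.] 606.5 40.2
100 464 [593.5 622.5] 608.0 40.1
120 435 [595.1 623.8] 609.4 40.1
140 195 [596.5 624.7] 610.6 39.9
t 20.88 tcp [611.5 129.8 123.9] yaw -3.34 tilt 0.03 w 0.681 F [ 0.8  0.2 -0.8]
to (605.5, 58, 48, -3.8) turn_x rad 0.008 shift mm [75.9 72.   1.2] n 3 each m [0.0253 0.024  0.0004]
```

View pics/w11.png

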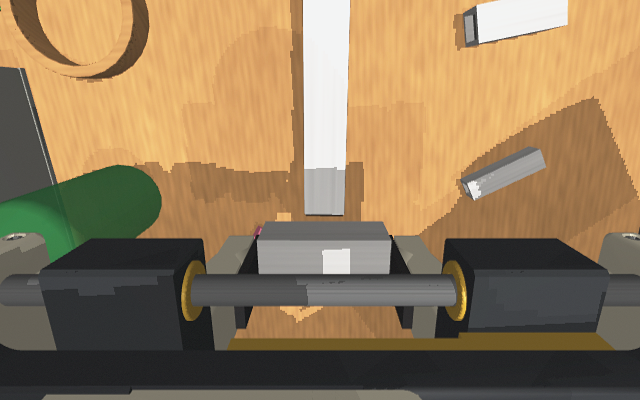

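Call:
send_rows(
  moves=[
    [[1, 0, 0.024, 0.0004, 0.008, 0, 0], [1, 0.02, 0.024, 0.0004, 0, 0, 0], [1, 0.025, 0.018, 0.0004, 0, 0, 0], [1, 0.012, 0.006, 0, 0, 0, 0], [1, 0.006, 0, 0, 0, 0, 0]],
  ],
)

```text
clock: 21.3
eef_pos: [604.1, 57.4, 58.4]
tool_rot: [-2.184, 0.075, 2.191]
contact_force: [0.3, 1.1, -0.1]
width: 0.682
```

Call:
send_rows(
  moves=[
    [[1, 0, 0, 0, 0, 0, 0], [1, 0, 0, 0, 0, 0, 0]],
  ],
)

```text
clock: 21.47
eef_pos: [606.0, 59.3, 61.0]
tool_rot: [-2.188, 0.072, 2.187]
contact_force: [0.2, 0.1, -0.5]
width: 0.682
```

```bash
python3 plan.py 605.4,58,48,-3.8
```

```text
t 21.47 tcp [606.   59.3  61. ] yaw -3.79 tilt 0.03 w 0.682 F [ 0.2  0.1 -0.5]
to (605.4, 58.0, 48.0, -3.8) turn_x rad 0.000 shift mm [13.   1.4  0.5] n 1 each m [0.013  0.0014 0.0005]
```

Call:
send_rows(
  moves=[
    [[1, 0.008, 0.0014, 0.0005, 0, 0, 0], [1, 0.004, 0, 0, 0, 0, 0], [1, 0.001, 0, 0, 0, 0, 0], [1, 0, 0, 0, 0, 0, 0]],
  ],
)

```text
clock: 21.8
eef_pos: [604.6, 57.2, 47.7]
tool_rot: [-2.187, 0.074, 2.187]
contact_force: [0.8, 1.1, -1.2]
width: 0.684
```

```bash
python3 plan.py 605.4,58,47.5,-3.8
```

```text
t 21.80 tcp [604.6  57.2  47.7] yaw -3.86 tilt 0.00 w 0.684 F [ 0.8  1.1 -1.2]
to (605.4, 58.0, 47.5, -3.8) turn_x rad -0.001 shift mm [ 0.2 -0.9 -0.8] n 1 each m [ 0.0002 -0.0009 -0.0008]
```

Call:
send_rows(
  moves=[
    [[1, 0, 0, 0, 0, 0, 0], [1, 0, 0, 0, 0, 0, 0]],
  ],
)

```text
clock: 21.97
eef_pos: [604.8, 57.0, 48.0]
tool_rot: [-2.187, 0.074, 2.186]
contact_force: [-0.8, -0.5, -0.6]
width: 0.684
```

```bash
python3 plan.py 605.4,58,47.5,-3.8
```

```text
t 21.97 tcp [604.8  57.   48. ] yaw -3.88 tilt 0.03 w 0.684 F [-0.8 -0.5 -0.6]
to (605.4, 58.0, 47.5, -3.8) turn_x rad -0.001 shift mm [ 0.5 -1.1 -0.5] n 1 each m [ 0.0005 -0.0011 -0.0005]
```

Call:
send_rows(
  moves=[
    [[1, 0.0005, 0, -0.0005, 0, 0, 0], [0.2, 0, 0, 0, 0, 0, 0], [0, 0, 0, 0, 0, 0, 0], [0, 0, 0, 0, 0, 0, 0], [0, 0, 0, 0, 0, 0, 0]],
  ],
)

```text
clock: 22.38
eef_pos: [605.2, 56.8, 47.4]
tool_rot: [-2.187, 0.074, 2.187]
contact_force: [-0.9, -0.0, -0.5]
width: 0.924
```

Call:
send_rows(
  moves=[
    [[0, 0, 0, 0, 0, 0, 0], [0, -0.03, 0, 0, 0, 0, 0], [0, -0.04, 0, 0, 0, 0, 0], [0, -0.01, -0.03, 0, 0, 0, 0], [0, 0, -0.04, 0, 0, 0, 0]],
  ],
)

```text
clock: 22.8
eef_pos: [612.0, 126.0, 132.0]
tool_rot: [-2.191, 0.075, 2.177]
contact_force: [1.0, 0.3, -0.8]
width: 0.998
```

Call:
send_rows(
  moves=[
    [[0, 0, 0, 0, 0, 0, 0], [0, 0, 0, 0, 0, 0, 0]],
  ],
)

```text
clock: 22.97
eef_pos: [610.0, 128.5, 127.6]
tool_rot: [-2.189, 0.071, 2.187]
contact_force: [-0.7, -1.2, -0.7]
width: 1.004
```

```bash
cat > chk.py <<'E'
from plan import *
def chk(tag,n='wrist'):
    p,d,c,T=grab(n,tag)
    rails=[];W=cloud(d,c,T); hsv=cv2.cvtColor(p,cv2.COLOR_RGB2HSV); v,u=np.mgrid[:400,:640]
    m=(abs(W[...,2]-40)<5)&(hsv[...,1]<80)&(abs(W[...,0]-601.6-.065*W[...,1])<18)&(W[...,1]<150)&(W[...,1]>-170)&(v<235)
    L=[]
    for y in range(-150,145,5):
        q=W[m&(abs(W[...,1]-y)<2.5)]
        if len(q)>60:
            a,b=np.percentile(q[:,0],[2,98])
            if 26<b-a<32: L.append((y,(a+b)/2))
    L=np.array(L); k=np.polyfit(L[:,0],L[:,1],1) if len(L)>3 else None
    print('rail x=%.2f+%.4f y  yaw %.2f'%(k[1],k[0],-np.degrees(np.arctan(k[0]))), len(L)) if k is not None else print('no rail')
    for b in topfaces(p,d,c,T,56,72,amin=300):
        if abs(b[2][0]-602)<40:
            print(*b, 'off across %.1f'%((b[2][0]-k[1]-k[0]*b[2][1]) if k is not None else 9e9))
    for b in topfaces(p,d,c,T,14,30,amin=400): print('bench',*b)
E
python3 -c "
from chk import *
chk('w12'); plan()"
```

```text
rail x=601.51+0.0654 y  yaw -3.74 25
[324.  98.] 3893 [604.5  56.2] 60.0 24.0 -3.7 64.1 off across -0.7
bench [512.  18.] 3094 [469.4  10.4] 61.2 24.2 7.8 24.1
bench [ 21. 131.] 2140 [834.3  67. ] 91.0 3.8 -89.8 22.0
bench [502. 172.] 1537 [465.7 123.6] 60.7 17.0 23.5 16.2
t 23.02 tcp [609.6 127.3 127.1] yaw -3.82 tilt 0.02 w 1.003 F [-0.5  0.1 -0.9]
```

View pics/w12.png

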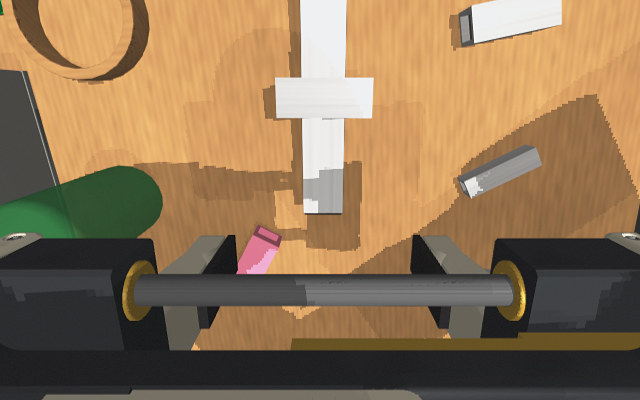

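```bash
python3 plan.py 476,65,125,7.7 469.3,10.3,60,7.7
```

```text
t 23.02 tcp [609.6 127.3 127.1] yaw -3.82 tilt 0.02 w 1.003 F [-0.5  0.1 -0.9]
to (476.0, 65.0, 125.0, 7.7) turn_x rad -0.201 shift mm [  2.1  43.9 140.7] n 4 each m [0.0005 0.011  0.0352]
to (469.3, 10.3, 60.0, 7.7) turn_x rad -0.000 shift mm [65.  53.3 14. ] n 3 each m [0.0217 0.0178 0.0047]
```

Call:
send_rows(
  moves=[
    [[0, 0, 0, 0, -0.1, 0, 0], [0, 0, 0, 0, -0.1, 0, 0], [0, 0, 0.011, 0.035, 0, 0, 0], [0, 0, 0.011, 0.035, 0, 0, 0], [0, 0, 0.011, 0.035, 0, 0, 0]],
  ],
)

```text
clock: 23.43
eef_pos: [508.4, 78.4, 126.1]
tool_rot: [2.151, 0.14, -2.155]
contact_force: [-0.0, -0.4, 0.4]
width: 1.002
```

Call:
send_rows(
  moves=[
    [[0, 0, 0.011, 0.035, 0, 0, 0], [0, 0, 0, 0, 0, 0, 0], [0, 0, 0, 0, 0, 0, 0]],
  ],
)

```text
clock: 23.68
eef_pos: [475.2, 62.9, 127.6]
tool_rot: [2.154, 0.141, -2.154]
contact_force: [0.9, 0.7, -0.3]
width: 0.998
```

```bash
python3 -c "
from chk import *
chk('w13'); plan((469.3,10.3,60,7.7))"
```

```text
rail x=600.59+0.0691 y  yaw -3.95 27
[131. 173.] 3614 [604.3  56.1] 61.1 25.1 -3.7 63.6 off across -0.2
bench [185.  77.] 1359 [585.6  -5.4] 114.2 2.4 85.9 22.8
bench [340. 127.] 2664 [469.2  10.4] 59.9 24.1 7.6 24.0
bench [172. 230.] 469 [593.6 111.9] 57.3 1.9 86.2 23.1
bench [325. 258.] 1210 [465.7 123.6] 60.2 16.9 23.5 16.1
t 23.73 tcp [476.7  63.8 127.8] yaw 7.53 tilt 0.06 w 1.001 F [0.1 0.1 0.2]
to (469.3, 10.3, 60, 7.7) turn_x rad -0.003 shift mm [67.8 52.  14.5] n 3 each m [0.0226 0.0173 0.0048]
```

View pics/w13.png

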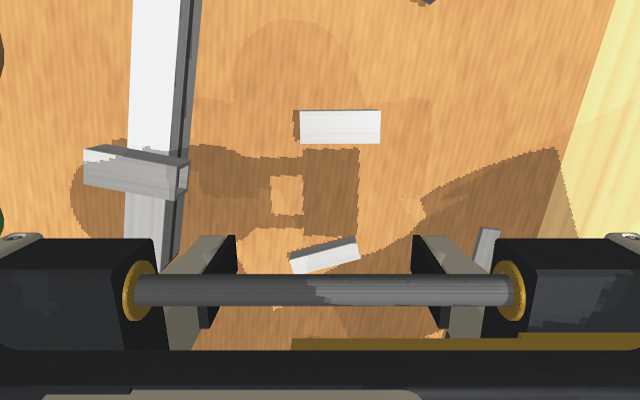

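Call:
send_rows(
  moves=[
    [[0, 0.02, 0.017, 0.0048, 0, 0, 0], [0, 0.03, 0.017, 0.0048, 0, 0, 0], [0, 0.03, 0.017, 0.0048, 0, 0, 0], [0, 0.02, 0, 0, 0, 0, 0], [0, 0.01, 0, 0, 0, 0, 0]],
  ],
)

```text
clock: 24.15
eef_pos: [468.5, 10.6, 14.4]
tool_rot: [2.15, 0.139, -2.158]
contact_force: [-0.7, 0.2, 0.2]
width: 1.0
```

Call:
send_rows(
  moves=[
    [[0, 0, 0, 0, 0, 0, 0], [0, 0, 0, 0, 0, 0, 0]],
  ],
)

```text
clock: 24.32
eef_pos: [469.8, 11.9, 16.7]
tool_rot: [2.151, 0.141, -2.154]
contact_force: [0.4, 0.3, 0.4]
width: 1.002
```

```bash
python3 plan.py 469.2,10.4,7,7.7
```

```text
t 24.32 tcp [469.8  11.9  16.7] yaw 7.55 tilt 0.10 w 1.002 F [0.4 0.3 0.4]
to (469.2, 10.4, 7.0, 7.7) turn_x rad -0.003 shift mm [9.7 1.4 0.8] n 1 each m [0.0097 0.0014 0.0008]
```

Call:
send_rows(
  moves=[
    [[0, 0.0065, 0.0014, 0.0008, 0, 0, 0], [0, 0.003, 0, 0, 0, 0, 0], [0.5, 0, 0, 0, 0, 0, 0], [1, 0, 0, 0, 0, 0, 0], [1, 0, 0, 0, 0, 0, 0]],
  ],
)

```text
clock: 24.73
eef_pos: [469.0, 10.9, 8.2]
tool_rot: [2.154, 0.143, -2.152]
contact_force: [-0.8, -0.2, 0.4]
width: 0.829
```

Call:
send_rows(
  moves=[
    [[1, 0, 0, 0, 0, 0, 0], [1, 0, 0, 0, 0, 0, 0], [1, 0, 0, 0, 0, 0, 0], [1, 0, 0, 0, 0, 0, 0], [1, 0, 0, 0, 0, 0, 0]],
  ],
)

```text
clock: 25.15
eef_pos: [469.0, 10.8, 8.1]
tool_rot: [2.154, 0.143, -2.152]
contact_force: [-2.0, 1.2, 5.7]
width: 0.683
```

```bash
python3 plan.py 469.2,10.4,125,-3.8 602.8,12,125,-3.8
```

```text
t 25.15 tcp [469.   10.8   8.1] yaw 7.58 tilt 0.03 w 0.683 F [-2.   1.2  5.7]
to (469.2, 10.4, 125.0, -3.8) turn_x rad 0.199 shift mm [-116.9    0.4   -0.3] n 3 each m [-0.039   0.0001 -0.0001]
to (602.8, 12.0, 125.0, -3.8) turn_x rad -0.000 shift mm [   0.   -10.5 -133.2] n 4 each m [ 0.     -0.0026 -0.0333]
```

Call:
send_rows(
  moves=[
    [[1, -0.03, 0, 0, 0, 0, 0], [1, -0.037, 0, 0, 0, 0, 0], [1, -0.03, 0, 0, 0.1, 0, 0], [1, -0.01, 0, 0, 0.099, 0, 0], [1, 0, 0, -0.02, 0, 0, 0]],
  ],
)

```text
clock: 25.57
eef_pos: [487.8, 9.5, 117.9]
tool_rot: [-2.187, 0.077, 2.179]
contact_force: [-0.4, 0.1, -1.5]
width: 0.681
```

Call:
send_rows(
  moves=[
    [[1, 0, -0.0026, -0.034, 0, 0, 0], [1, 0, -0.0026, -0.034, 0, 0, 0], [1, 0, -0.0026, -0.03, 0, 0, 0], [1, 0.01, -0.0026, -0.015, 0, 0, 0], [1, 0.02, 0, 0, 0, 0, 0]],
  ],
)

```text
clock: 25.98
eef_pos: [606.9, 12.6, 85.7]
tool_rot: [-2.192, 0.072, 2.182]
contact_force: [1.6, 0.3, -1.5]
width: 0.681
```

Call:
send_rows(
  moves=[
    [[1, 0.016, 0, 0, 0, 0, 0], [1, 0.008, 0, 0, 0, 0, 0], [1, 0, 0, 0, 0, 0, 0], [1, 0, 0, 0, 0, 0, 0]],
  ],
)

```text
clock: 26.32
eef_pos: [601.8, 12.0, 60.6]
tool_rot: [-2.187, 0.074, 2.189]
contact_force: [0.6, 1.2, -1.1]
width: 0.682
```

```bash
python3 plan.py 602.7,12,48.3,-3.8
```

```text
t 26.32 tcp [601.8  12.   60.6] yaw -3.82 tilt 0.07 w 0.682 F [ 0.6  1.2 -1.1]
to (602.7, 12.0, 48.3, -3.8) turn_x rad -0.000 shift mm [12.3 -0.1 -0.9] n 1 each m [ 0.0123 -0.0001 -0.0009]
```

Call:
send_rows(
  moves=[
    [[1, 0.008, 0, -0.0009, 0, 0, 0], [1, 0.004, 0, 0, 0, 0, 0], [1, 0, 0, 0, 0, 0, 0], [1, 0, 0, 0, 0, 0, 0]],
  ],
)

```text
clock: 26.65
eef_pos: [603.0, 12.1, 48.9]
tool_rot: [-2.187, 0.073, 2.187]
contact_force: [0.5, 0.1, 0.1]
width: 0.681
```

```bash
python3 plan.py 602.7,12,48.3,-3.8
```

```text
t 26.65 tcp [603.   12.1  48.9] yaw -3.83 tilt 0.00 w 0.681 F [0.5 0.1 0.1]
to (602.7, 12.0, 48.3, -3.8) turn_x rad -0.001 shift mm [0.6 0.1 0.3] n 1 each m [0.0006 0.0001 0.0003]
```

Call:
send_rows(
  moves=[
    [[1, 0.0006, 0, 0, 0, 0, 0], [0.2, 0, 0, 0, 0, 0, 0], [0, 0, 0, 0, 0, 0, 0], [0, 0, 0, 0, 0, 0, 0], [0, 0, 0, 0, 0, 0, 0]],
  ],
)

```text
clock: 27.07
eef_pos: [603.2, 12.1, 48.4]
tool_rot: [-2.188, 0.073, 2.187]
contact_force: [0.0, -1.0, 0.6]
width: 0.919
```

Call:
send_rows(
  moves=[
    [[0, 0, 0, 0, 0, 0, 0], [0, -0.03, 0, 0, 0, 0, 0], [0, -0.04, 0, 0, 0, 0, 0], [0, -0.01, 0, 0, 0.098, 0, 0], [0, 0, 0, 0, 0.098, 0, 0]],
  ],
)

```text
clock: 27.48
eef_pos: [605.5, 12.5, 132.5]
tool_rot: [-2.085, 0.276, 2.071]
contact_force: [0.2, 0.5, -0.3]
width: 1.001
```

```bash
python3 plan.py 468,-167,128,-15
```

```text
t 27.48 tcp [605.5  12.5 132.5] yaw -15.27 tilt 0.40 w 1.001 F [ 0.2  0.5 -0.3]
to (468.0, -167.0, 128.0, -15.0) turn_x rad -0.005 shift mm [  4.5 209.   86.3] n 6 each m [0.0008 0.0348 0.0144]
```

Call:
send_rows(
  moves=[
    [[0, 0, 0.035, 0.0144, 0, 0, 0], [0, 0, 0.035, 0.0144, 0, 0, 0], [0, 0, 0.035, 0.0144, 0, 0, 0], [0, 0, 0.035, 0.0144, 0, 0, 0], [0, 0, 0.035, 0.0144, 0, 0, 0]],
  ],
)

```text
clock: 27.9
eef_pos: [486.7, -139.3, 128.3]
tool_rot: [-2.082, 0.275, 2.081]
contact_force: [0.5, -0.6, -0.1]
width: 0.994
```

Call:
send_rows(
  moves=[
    [[0, 0, 0.034, 0.0144, 0, 0, 0], [0, 0, 0, 0, 0, 0, 0], [0, 0, 0, 0, 0, 0, 0]],
  ],
)

```text
clock: 28.15
eef_pos: [464.2, -168.6, 128.6]
tool_rot: [-2.08, 0.278, 2.079]
contact_force: [-0.1, 0.3, 1.3]
width: 0.996
```

```bash
python3 -c "
from chk import *
chk('w14'); plan((453,-223,60,-15))"
```

```text
no rail
bench [ 63. 111.] 3091 [ 635.8 -280.1] 61.4 24.8 15.4 23.3
bench [318. 116.] 2670 [ 451.5 -226.5] 60.2 24.1 -14.6 24.1
bench [558. 146.] 706 [ 276. -155.] 80.9 5.9 -13.8 15.7
bench [362. 251.] 2778 [ 446.1 -109.3] 76.0 25.0 -20.5 23.4
t 28.20 tcp [ 465.2 -167.9  128.6] yaw -15.16 tilt 0.06 w 0.999 F [-0.8  0.3  0.1]
to (453, -223, 60, -15) turn_x rad -0.003 shift mm [68.6 56.4 -2.5] n 3 each m [ 0.0229  0.0188 -0.0008]
```

View pics/w14.png

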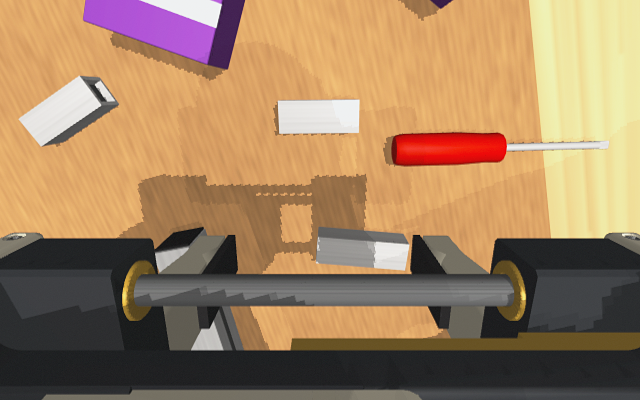

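```bash
python3 plan.py 450.7,-229.4,60,-14.7 450.7,-229.4,7,-14.7
python3 - <<'E'
from h import *
f=np.load('pics/w14.npz');c=ctrl.calibration('wrist');W=cloud(f['d'],c,f['T'])
hsv=cv2.cvtColor(f['p'],cv2.COLOR_RGB2HSV)
m=((hsv[...,0]<8)|(hsv[...,0]>172))&(hsv[...,1]>180)&(hsv[...,2]>120)&(W[...,2]>4)
v,u=np.mgrid[:400,:640];m&=(u>370)&(v<200)
q=W[m]; r=cv2.minAreaRect(q[:,:2].astype(np.float32)); print(r, q[:,2].max())
a=np.radians(-14.7);R2=np.array([[np.cos(a),np.sin(a)],[-np.sin(a),np.cos(a)]])
print('corners in spacer frame',((cv2.boxPoints(r)-[450.7,-229.4])@R2.T).round(1))
E
```

```text
t 28.20 tcp [ 465.2 -167.9  128.6] yaw -15.16 tilt 0.06 w 0.999 F [-0.8  0.3  0.1]
to (450.7, -229.4, 60.0, -14.7) turn_x rad -0.008 shift mm [68.6 63.2 -1.6] n 3 each m [ 0.0229  0.0211 -0.0005]
to (450.7, -229.4, 7.0, -14.7) turn_x rad -0.000 shift mm [53.  0.  0.] n 2 each m [0.0265 0.     0.    ]
((359.9708251953125, -175.74563598632812), (24.367900848388672, 84.356201171875), 76.44300842285156) 27.96490083951562
corners in spacer frame [[-143.3   15.9]
 [ -59.    17.5]
 [ -59.4   41.9]
 [-143.8   40.2]]
```

Call:
send_rows(
  moves=[
    [[0.15, 0, 0.021, -0.0005, -0.008, 0, 0], [0.15, 0.02, 0.021, -0.0005, 0, 0, 0], [0.15, 0.03, 0.021, -0.0005, 0, 0, 0], [0.15, 0.03, 0, 0, 0, 0, 0], [0.15, 0.02, 0, 0, 0, 0, 0]],
  ],
)

```text
clock: 28.62
eef_pos: [450.4, -228.6, 25.9]
tool_rot: [-2.084, 0.268, 2.087]
contact_force: [-0.3, -0.5, -0.3]
width: 0.853
```

Call:
send_rows(
  moves=[
    [[0.15, 0.01, 0, 0, 0, 0, 0], [0.15, 0, 0, 0, 0, 0, 0], [0.15, 0, 0, 0, 0, 0, 0]],
  ],
)

```text
clock: 28.87
eef_pos: [451.5, -228.2, 18.3]
tool_rot: [-2.086, 0.266, 2.087]
contact_force: [0.3, -0.3, 0.4]
width: 0.851
```

```bash
python3 plan.py 450.7,-229.4,7,-14.7
```

```text
t 28.87 tcp [ 451.5 -228.2   18.3] yaw -14.52 tilt 0.04 w 0.851 F [ 0.3 -0.3  0.4]
to (450.7, -229.4, 7.0, -14.7) turn_x rad 0.003 shift mm [11.3  1.4  0.4] n 1 each m [0.0113 0.0014 0.0004]
```

Call:
send_rows(
  moves=[
    [[0.15, 0.007, 0, 0, 0, 0, 0], [0.15, 0.0035, 0, 0, 0, 0, 0], [1, 0, 0, 0, 0, 0, 0], [1, 0, 0, 0, 0, 0, 0], [1, 0, 0, 0, 0, 0, 0]],
  ],
)

```text
clock: 29.28
eef_pos: [451.0, -228.6, 8.2]
tool_rot: [-2.087, 0.267, 2.085]
contact_force: [-0.3, 0.6, 0.6]
width: 0.681
```

Call:
send_rows(
  moves=[
    [[1, 0, 0, 0, 0, 0, 0], [1, 0, 0, 0, 0, 0, 0], [1, 0, 0, 0, 0, 0, 0], [1, 0, 0, 0, 0, 0, 0]],
  ],
)

```text
clock: 29.62
eef_pos: [451.0, -228.6, 8.1]
tool_rot: [-2.087, 0.267, 2.085]
contact_force: [-1.1, 2.1, 4.8]
width: 0.68
```

```bash
python3 plan.py 451,-228,125,-3.8 604.1,50,125,-3.8
```

```text
t 29.62 tcp [ 451.  -228.6    8.1] yaw -14.60 tilt 0.05 w 0.680 F [-1.1  2.1  4.8]
to (451.0, -228.0, 125.0, -3.8) turn_x rad -0.189 shift mm [-116.9   -0.6    0. ] n 3 each m [-0.039  -0.0002  0.    ]
to (604.1, 50.0, 125.0, -3.8) turn_x rad -0.000 shift mm [   0.  -287.5 -134.3] n 8 each m [ 0.     -0.0359 -0.0168]
```

```bash
python3 plan.py 451,-228.6,130,-3.8 599.6,-34.2,110,-3.8
```

```text
t 29.62 tcp [ 451.  -228.6    8.1] yaw -14.60 tilt 0.05 w 0.680 F [-1.1  2.1  4.8]
to (451.0, -228.6, 130.0, -3.8) turn_x rad -0.189 shift mm [-121.9   -0.     0. ] n 3 each m [-0.0406 -0.      0.    ]
to (599.6, -34.2, 110.0, -3.8) turn_x rad -0.000 shift mm [  20.  -203.8 -135.4] n 6 each m [ 0.0033 -0.034  -0.0226]
```

Call:
send_rows(
  moves=[
    [[1, -0.03, 0, 0, 0, 0, 0], [1, -0.037, 0, 0, 0, 0, 0], [1, -0.03, 0, 0, 0, 0, 0], [1, -0.015, 0, 0, -0.095, 0, 0], [1, 0, 0, 0, -0.094, 0, 0]],
  ],
)

```text
clock: 30.03
eef_pos: [452.8, -229.1, 123.7]
tool_rot: [-2.198, 0.068, 2.184]
contact_force: [1.1, -0.2, -0.3]
width: 0.682
```

```bash
python3 plan.py 599.6,-34.2,110,-3.8
```

```text
t 30.03 tcp [ 452.8 -229.1  123.7] yaw -3.52 tilt 0.38 w 0.682 F [ 1.1 -0.2 -0.3]
to (599.6, -34.2, 110.0, -3.8) turn_x rad 0.005 shift mm [  13.7 -204.2 -133.5] n 6 each m [ 0.0023 -0.034  -0.0223]
```

Call:
send_rows(
  moves=[
    [[1, 0, -0.034, -0.0222, 0, 0, 0], [1, 0, -0.034, -0.0222, 0, 0, 0], [1, 0, -0.034, -0.0222, 0, 0, 0], [1, 0, -0.034, -0.0222, 0, 0, 0], [1, 0, -0.034, -0.0222, 0, 0, 0]],
  ],
)

```text
clock: 30.45
eef_pos: [573.1, -64.8, 119.5]
tool_rot: [-2.187, 0.073, 2.188]
contact_force: [1.4, -1.1, -0.4]
width: 0.68
```

Call:
send_rows(
  moves=[
    [[1, 0, -0.022, -0.014, 0, 0, 0], [1, 0, -0.012, -0.0082, 0, 0, 0], [1, 0.01, 0, 0, 0, 0, 0], [1, 0.02, 0, 0, 0, 0, 0], [1, 0, 0, 0, 0, 0, 0]],
  ],
)

```text
clock: 30.87
eef_pos: [593.9, -34.5, 85.8]
tool_rot: [-2.181, 0.074, 2.194]
contact_force: [-1.4, 0.1, -2.4]
width: 0.683
```

Call:
send_rows(
  moves=[
    [[1, 0, 0, 0, 0, 0, 0]],
  ],
)

```text
clock: 30.95
eef_pos: [595.3, -34.8, 88.4]
tool_rot: [-2.184, 0.074, 2.192]
contact_force: [0.1, -0.4, -0.3]
width: 0.686
```

```bash
python3 plan.py 599.6,-34.2,62,-3.8
```

```text
t 30.95 tcp [595.3 -34.8  88.4] yaw -3.83 tilt 0.21 w 0.686 F [ 0.1 -0.4 -0.3]
to (599.6, -34.2, 62.0, -3.8) turn_x rad -0.000 shift mm [26.4 -0.9 -4.3] n 1 each m [ 0.0264 -0.0009 -0.0043]
```

Call:
send_rows(
  moves=[
    [[1, 0.014, 0, -0.002, 0, 0, 0], [1, 0.012, 0, -0.002, 0, 0, 0], [1, 0.004, 0, 0, 0, 0, 0], [1, 0, 0, 0, 0, 0, 0], [1, 0, 0, 0, 0, 0, 0]],
  ],
)

```text
clock: 31.37
eef_pos: [600.9, -34.5, 59.8]
tool_rot: [-2.187, 0.073, 2.188]
contact_force: [0.0, -0.5, -1.2]
width: 0.684
```

```bash
python3 plan.py 599.6,-34.2,48.3,-3.8
```

```text
t 31.37 tcp [600.9 -34.5  59.8] yaw -3.80 tilt 0.03 w 0.684 F [ 0.  -0.5 -1.2]
to (599.6, -34.2, 48.3, -3.8) turn_x rad 0.000 shift mm [11.5 -0.2  1.3] n 1 each m [ 0.0115 -0.0002  0.0013]
```

Call:
send_rows(
  moves=[
    [[1, 0.0075, 0, 0.001, 0, 0, 0], [1, 0.0035, 0, 0, 0, 0, 0], [1, 0, 0, 0, 0, 0, 0], [1, 0, 0, 0, 0, 0, 0]],
  ],
)

```text
clock: 31.7
eef_pos: [599.9, -34.0, 48.6]
tool_rot: [-2.188, 0.072, 2.188]
contact_force: [0.7, -0.4, -1.1]
width: 0.679
```

```bash
python3 plan.py 599.6,-34.2,48.3,-3.8
```

```text
t 31.70 tcp [599.9 -34.   48.6] yaw -3.78 tilt 0.01 w 0.679 F [ 0.7 -0.4 -1.1]
to (599.6, -34.2, 48.3, -3.8) turn_x rad 0.000 shift mm [0.3 0.2 0.3] n 1 each m [0.0003 0.0002 0.0003]
```

Call:
send_rows(
  moves=[
    [[1, 0.0003, 0, 0.0002, 0, 0, 0], [0.2, 0, 0, 0, 0, 0, 0], [0, 0, 0, 0, 0, 0, 0], [0, 0, 0, 0, 0, 0, 0], [0, 0, 0, 0, 0, 0, 0]],
  ],
)

```text
clock: 32.12
eef_pos: [599.9, -34.0, 48.5]
tool_rot: [-2.188, 0.072, 2.187]
contact_force: [-0.7, 0.4, 0.2]
width: 0.924
```

Call:
send_rows(
  moves=[
    [[0, 0, 0, 0, 0, 0, 0], [0, -0.03, 0, 0, 0, 0, 0], [0, -0.04, 0, 0, -0.115, 0, 0], [0, -0.01, 0, 0, -0.115, 0, 0], [0, 0, 0, 0, -0.115, 0, 0]],
  ],
)

```text
clock: 32.53
eef_pos: [602.3, -33.7, 132.7]
tool_rot: [2.076, 0.297, -2.061]
contact_force: [0.4, 0.8, 0.1]
width: 1.002
```

```bash
python3 plan.py 622,-222,128,16
```

```text
t 32.53 tcp [602.3 -33.7 132.7] yaw 16.35 tilt 0.41 w 1.002 F [0.4 0.8 0.1]
to (622.0, -222.0, 128.0, 16.0) turn_x rad 0.006 shift mm [  4.7 186.4  33. ] n 5 each m [0.0009 0.0373 0.0066]
```

Call:
send_rows(
  moves=[
    [[0, 0, 0.039, 0.007, 0, 0, 0], [0, 0, 0.039, 0.007, 0, 0, 0], [0, 0, 0.039, 0.007, 0, 0, 0], [0, 0, 0.039, 0.007, 0, 0, 0], [0, 0, 0.03, 0.005, 0, 0, 0]],
  ],
)

```text
clock: 32.95
eef_pos: [619.2, -224.5, 128.5]
tool_rot: [2.072, 0.29, -2.072]
contact_force: [1.6, 0.4, 0.1]
width: 1.004
```

Call:
send_rows(
  moves=[
    [[0, 0, 0, 0, 0, 0, 0], [0, 0, 0, 0, 0, 0, 0]],
  ],
)

```text
clock: 33.12
eef_pos: [618.9, -223.7, 127.8]
tool_rot: [2.073, 0.288, -2.075]
contact_force: [0.3, 0.2, 0.4]
width: 0.999
```

```bash
python3 -c "
from chk import *
chk('w15'); plan((637,-280,30,16))"
```

```text
no rail
bench [200.  21.] 1107 [ 749.5 -314.9] 112.6 29.0 15.8 26.0
bench [322. 116.] 2665 [ 635.9 -280.3] 60.2 23.9 15.2 24.1
bench [149. 208.] 764 [ 753.  -168.4] 57.3 21.3 -40.2 22.1
t 33.17 tcp [ 618.9 -222.6  128. ] yaw 15.89 tilt 0.04 w 1.002 F [ 0.2  1.  -0.7]
to (637, -280, 30, 16) turn_x rad -0.002 shift mm [98.  60.2 -1.5] n 3 each m [ 0.0327  0.0201 -0.0005]
```

View pics/w15.png

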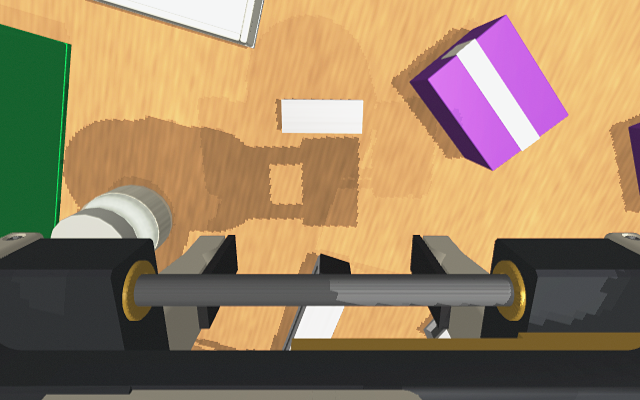

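```bash
python3 plan.py 635.9,-280,30,15.3
```

```text
t 33.17 tcp [ 618.9 -222.6  128. ] yaw 15.89 tilt 0.04 w 1.002 F [ 0.2  1.  -0.7]
to (635.9, -280.0, 30.0, 15.3) turn_x rad 0.010 shift mm [98.  59.9 -1.2] n 3 each m [ 0.0327  0.02   -0.0004]
```

Call:
send_rows(
  moves=[
    [[0.15, 0, 0.02, 0, 0.011, 0, 0], [0.15, 0.02, 0.02, 0, 0, 0, 0], [0.15, 0.035, 0.02, 0, 0, 0, 0], [0.15, 0.03, 0, 0, 0, 0, 0], [0.15, 0.02, 0, 0, 0, 0, 0]],
  ],
)

```text
clock: 33.58
eef_pos: [634.2, -278.8, 20.3]
tool_rot: [2.076, 0.281, -2.082]
contact_force: [-0.5, 0.6, -0.2]
width: 0.852
```

Call:
send_rows(
  moves=[
    [[0.15, 0, 0, 0, 0, 0, 0], [0.15, 0, 0, 0, 0, 0, 0]],
  ],
)

```text
clock: 33.75
eef_pos: [635.0, -278.5, 22.7]
tool_rot: [2.075, 0.282, -2.08]
contact_force: [-0.1, 1.2, 1.3]
width: 0.846
```

```bash
python3 plan.py 635.9,-280,7.5,15.3
```

```text
t 33.75 tcp [ 635.  -278.5   22.7] yaw 15.45 tilt 0.14 w 0.846 F [-0.1  1.2  1.3]
to (635.9, -280.0, 7.5, 15.3) turn_x rad 0.003 shift mm [15.2  1.7 -0.5] n 1 each m [ 0.0152  0.0017 -0.0005]
```

Call:
send_rows(
  moves=[
    [[0.15, 0.01, 0.0015, 0, 0, 0, 0], [0.15, 0.005, 0, 0, 0, 0, 0], [0.15, 0, 0, 0, 0, 0, 0], [1, 0, 0, 0, 0, 0, 0], [1, 0, 0, 0, 0, 0, 0]],
  ],
)

```text
clock: 34.17
eef_pos: [636.3, -281.2, 9.3]
tool_rot: [2.079, 0.28, -2.077]
contact_force: [0.7, -0.2, -0.1]
width: 0.759
```

Call:
send_rows(
  moves=[
    [[1, 0, 0, 0, 0, 0, 0], [1, 0, 0, 0, 0, 0, 0], [1, 0, 0, 0, 0, 0, 0], [1, 0, 0, 0, 0, 0, 0], [1, 0, 0, 0, 0, 0, 0]],
  ],
)

```text
clock: 34.58
eef_pos: [636.2, -281.2, 9.1]
tool_rot: [2.079, 0.28, -2.077]
contact_force: [-0.5, 1.5, 5.7]
width: 0.682
```

```bash
python3 plan.py 635.9,-280,130,-3.8 602.5,0,125,-3.8
```

```text
t 34.58 tcp [ 636.2 -281.2    9.1] yaw 15.36 tilt 0.06 w 0.682 F [-0.5  1.5  5.7]
to (635.9, -280.0, 130.0, -3.8) turn_x rad 0.334 shift mm [-120.9   -1.2    0.4] n 3 each m [-0.0403 -0.0004  0.0001]
to (602.5, 0.0, 125.0, -3.8) turn_x rad -0.000 shift mm [   5.  -277.2   51.9] n 7 each m [ 0.0007 -0.0396  0.0074]
```

Call:
send_rows(
  moves=[
    [[1, -0.03, 0, 0, 0, 0, 0], [1, -0.038, 0, 0, 0, 0, 0], [1, -0.03, 0, 0, 0.112, 0, 0], [1, -0.015, 0, 0, 0.111, 0, 0], [1, 0, 0, 0, 0.111, 0, 0]],
  ],
)

```text
clock: 35.0
eef_pos: [638.1, -281.9, 126.3]
tool_rot: [-2.194, 0.079, 2.178]
contact_force: [0.6, -0.3, -0.8]
width: 0.679
```

```bash
python3 plan.py 596.8,-77,110,-3.8
```

```text
t 35.00 tcp [ 638.1 -281.9  126.3] yaw -4.07 tilt 0.41 w 0.679 F [ 0.6 -0.3 -0.8]
to (596.8, -77.0, 110.0, -3.8) turn_x rad -0.005 shift mm [  16.3 -201.7   54.8] n 6 each m [ 0.0027 -0.0336  0.0091]
```

Call:
send_rows(
  moves=[
    [[1, 0, -0.037, 0.01, 0, 0, 0], [1, 0, -0.037, 0.01, 0, 0, 0], [1, 0, -0.037, 0.01, 0, 0, 0], [1, 0, -0.037, 0.01, 0, 0, 0], [1, 0, -0.032, 0.008, 0, 0, 0]],
  ],
)

```text
clock: 35.42
eef_pos: [598.6, -96.6, 121.0]
tool_rot: [-2.187, 0.072, 2.188]
contact_force: [0.3, -0.0, -0.8]
width: 0.681
```

Call:
send_rows(
  moves=[
    [[1, 0, -0.015, 0.005, 0, 0, 0], [1, 0.01, -0.007, 0.002, 0, 0, 0], [1, 0.02, 0, 0, 0, 0, 0], [1, 0.01, 0, 0, 0, 0, 0], [1, 0, 0, 0, 0, 0, 0]],
  ],
)

```text
clock: 35.83
eef_pos: [592.1, -76.6, 78.1]
tool_rot: [-2.182, 0.074, 2.193]
contact_force: [-0.5, 0.2, -1.2]
width: 0.678
```

Call:
send_rows(
  moves=[
    [[1, 0, 0, 0, 0, 0, 0]],
  ],
)

```text
clock: 35.92
eef_pos: [593.7, -76.8, 80.3]
tool_rot: [-2.185, 0.074, 2.19]
contact_force: [-0.0, -0.9, 0.4]
width: 0.679
```

```bash
python3 plan.py 596.8,-77,62,-3.8
```

```text
t 35.92 tcp [593.7 -76.8  80.3] yaw -3.82 tilt 0.14 w 0.679 F [-0.  -0.9  0.4]
to (596.8, -77.0, 62.0, -3.8) turn_x rad -0.000 shift mm [18.3 -0.  -3.1] n 1 each m [ 0.0183 -0.     -0.0031]
```

Call:
send_rows(
  moves=[
    [[1, 0.01, 0, -0.002, 0, 0, 0], [1, 0.008, 0, 0, 0, 0, 0], [1, 0.002, 0, 0, 0, 0, 0], [1, 0, 0, 0, 0, 0, 0], [1, 0, 0, 0, 0, 0, 0]],
  ],
)

```text
clock: 36.33
eef_pos: [596.2, -76.3, 61.2]
tool_rot: [-2.187, 0.073, 2.188]
contact_force: [-0.1, -0.9, -1.1]
width: 0.681
```

```bash
python3 plan.py 596.8,-77,49.3,-3.8
```

```text
t 36.33 tcp [596.2 -76.3  61.2] yaw -3.79 tilt 0.02 w 0.681 F [-0.1 -0.9 -1.1]
to (596.8, -77.0, 49.3, -3.8) turn_x rad 0.000 shift mm [11.9  0.6 -0.6] n 1 each m [ 0.0119  0.0006 -0.0006]
```

Call:
send_rows(
  moves=[
    [[1, 0.0075, 0.0005, -0.0006, 0, 0, 0], [1, 0.004, 0, 0, 0, 0, 0], [1, 0, 0, 0, 0, 0, 0], [1, 0, 0, 0, 0, 0, 0]],
  ],
)

```text
clock: 36.67
eef_pos: [596.6, -76.6, 49.6]
tool_rot: [-2.187, 0.072, 2.188]
contact_force: [0.5, -0.1, -0.7]
width: 0.682
```

```bash
python3 plan.py 596.8,-77,49.3,-3.8
```

```text
t 36.67 tcp [596.6 -76.6  49.6] yaw -3.78 tilt 0.03 w 0.682 F [ 0.5 -0.1 -0.7]
to (596.8, -77.0, 49.3, -3.8) turn_x rad 0.000 shift mm [ 0.3  0.4 -0.2] n 1 each m [ 0.0003  0.0004 -0.0002]
```

Call:
send_rows(
  moves=[
    [[1, 0.0003, 0, 0, 0, 0, 0], [0.2, 0, 0, 0, 0, 0, 0], [0, 0, 0, 0, 0, 0, 0], [0, 0, 0, 0, 0, 0, 0], [0, 0, 0, 0, 0, 0, 0]],
  ],
)

```text
clock: 37.08
eef_pos: [596.9, -76.6, 49.7]
tool_rot: [-2.188, 0.072, 2.188]
contact_force: [-0.7, 0.1, -0.0]
width: 0.923
```

Call:
send_rows(
  moves=[
    [[0, 0, 0, 0, 0, 0, 0], [0, -0.03, 0, 0, 0, 0, 0], [0, -0.04, 0, 0, 0, 0, 0], [0, -0.04, 0, 0, 0, 0, 0], [0, -0.02, -0.035, 0, 0, 0, 0]],
  ],
)

```text
clock: 37.5
eef_pos: [600.5, -45.0, 184.7]
tool_rot: [-2.192, 0.076, 2.181]
contact_force: [2.6, 0.8, 0.8]
width: 1.0
```

Call:
send_rows(
  moves=[
    [[0, 0, -0.04, 0, 0, 0, 0], [0, 0, -0.04, 0, 0, 0, 0], [0, 0, -0.04, 0, 0, 0, 0], [0, 0, -0.03, 0, 0, 0, 0], [0, 0, 0, 0, 0, 0, 0]],
  ],
)

```text
clock: 37.92
eef_pos: [609.5, 112.8, 179.6]
tool_rot: [-2.191, 0.067, 2.188]
contact_force: [-0.5, -0.4, 0.9]
width: 0.998
```

Call:
send_rows(
  moves=[
    [[0, 0, 0, 0, 0, 0, 0]],
  ],
)

```text
clock: 38.0
eef_pos: [608.8, 109.7, 179.4]
tool_rot: [-2.189, 0.069, 2.19]
contact_force: [-1.1, -0.4, -0.5]
width: 1.002
```

```bash
python3 -c "
from chk import *
chk('w16'); plan()
for n in ('side','scene'): grab(n,n+'2')
p=cv2.imread('pics/side2.png');cv2.imwrite('pics/side2c.png',cv2.resize(p[100:340,220:450],None,fx=2.4,fy=2.4,interpolation=cv2.INTER_CUBIC))
"
```

```text
rail x=601.25+0.0660 y  yaw -3.78 23
[324.   8.] 1446 [599.6 -24.4] 59.6 10.2 -3.9 63.6 off across -0.0
[323.  62.] 2811 [602.4  12. ] 60.1 23.7 -3.8 64.0 off across 0.4
[324. 122.] 2411 [604.5  56.2] 60.1 23.9 -3.6 64.1 off across -0.5
bench [ 74. 147.] 1325 [834.3  69.7] 95.5 3.2 89.8 22.2
bench [472. 180.] 1043 [465.7 123.5] 60.5 16.6 24.0 16.2
bench [266. 253.] 844 [671.  185.1] 43.3 23.6 58.2 24.1
t 38.05 tcp [608.8 108.5 179.4] yaw -3.70 tilt 0.02 w 1.002 F [-0.6 -0.4  0.4]
```

View pics/w16.png

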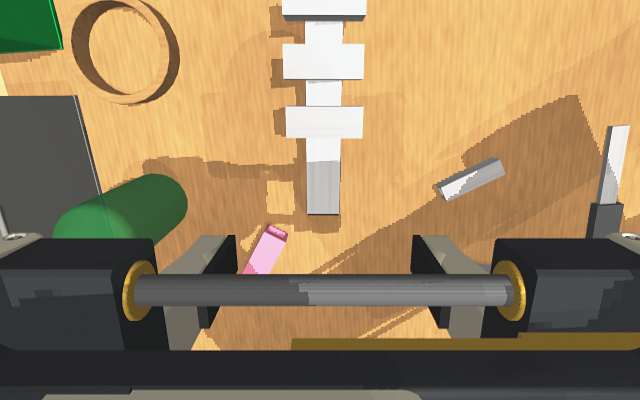

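View pics/side2c.png

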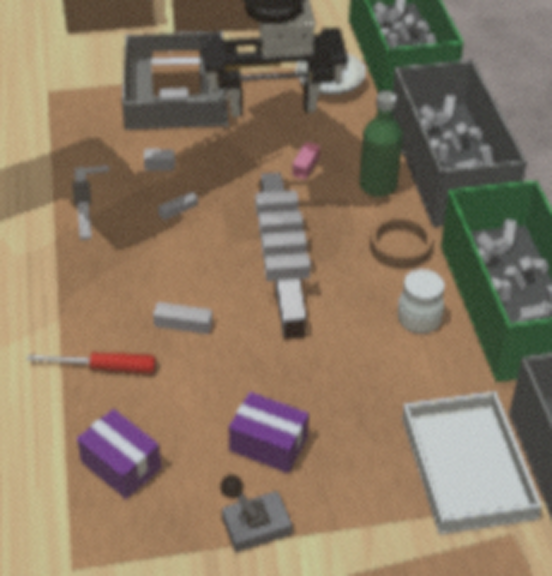

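Call:
send_rows(
  moves=[
    [[0.5, 0, 0.04, 0, 0, 0, 0], [1, 0, 0.04, 0, 0, 0, 0], [1, 0, 0.03, 0, 0, 0, 0], [1, 0, 0, 0, 0, 0, 0], [1, 0, 0, 0, 0, 0, 0]],
  ],
)

```text
clock: 38.57
eef_pos: [601.3, -4.7, 179.8]
tool_rot: [-2.186, 0.077, 2.185]
contact_force: [0.5, -0.2, 0.7]
width: 0.681
```

```bash
python3 -c "
from chk import *
chk('w17'); plan((485,-375,180,-3.8))
"
```

```text
rail x=601.24+0.0673 y  yaw -3.85 22
[323.  99.] 2573 [595.9 -75.7] 60.1 23.7 -4.0 64.2 off across -0.2
[323. 156.] 2306 [599.1 -31.7] 59.8 24.4 -3.6 64.0 off across -0.0
[323. 206.] 2133 [602.4  11.7] 59.7 24.7 -3.7 63.8 off across 0.4
[324. 254.] 1965 [604.4  55.8] 59.9 25.2 -4.1 63.6 off across -0.6
bench [142.  32.] 582 [ 747.1 -139.5] 51.6 15.4 55.4 22.1
bench [496.  45.] 3056 [ 446.1 -109.1] 76.8 24.7 -20.2 23.8
bench [ 59. 225.] 662 [878.4  22.1] 96.0 21.1 -12.9 21.8
t 38.62 tcp [601.6  -3.5 179.8] yaw -3.96 tilt 0.02 w 0.635 F [ 0.8 -0.5  0.1]
to (485, -375, 180, -3.8) turn_x rad -0.003 shift mm [-2.000e-01  3.784e+02  9.170e+01] n 10 each m [-0.      0.0378  0.0092]
```

View pics/w17.png

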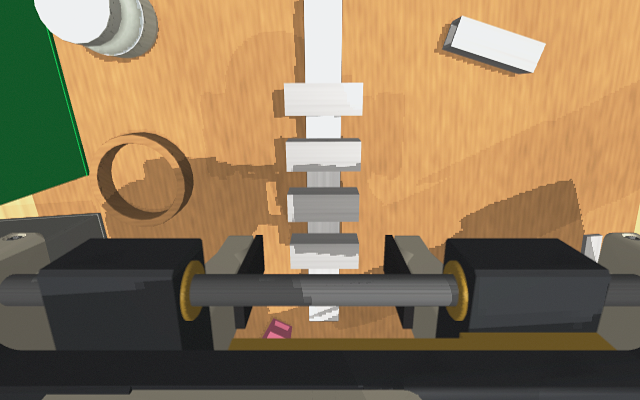

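Call:
send_rows(
  moves=[
    [[1, 0, 0.038, 0.0092, 0, 0, 0], [1, 0, 0.038, 0.0092, 0, 0, 0], [1, 0, 0.038, 0.0092, 0, 0, 0], [1, 0, 0.038, 0.0092, 0, 0, 0], [1, 0, 0.038, 0.0092, 0, 0, 0]],
  ],
)

```text
clock: 39.03
eef_pos: [542.9, -189.2, 179.8]
tool_rot: [-2.189, 0.071, 2.188]
contact_force: [0.1, -0.3, 0.2]
width: 0.257
```

Call:
send_rows(
  moves=[
    [[1, 0, 0.038, 0.0092, 0, 0, 0], [1, 0, 0.038, 0.0092, 0, 0, 0], [1, 0, 0.038, 0.0092, 0, 0, 0], [1, 0, 0.038, 0.0092, 0, 0, 0], [1, 0, 0.036, 0.009, 0, 0, 0]],
  ],
)

```text
clock: 39.45
eef_pos: [484.9, -374.4, 179.8]
tool_rot: [-2.189, 0.072, 2.188]
contact_force: [1.3, 0.2, 0.1]
width: -0.001
```

Call:
send_rows(
  moves=[
    [[1, 0, 0, 0, 0, 0, 0], [1, 0, 0, 0, 0, 0, 0]],
  ],
)

```text
clock: 39.62
eef_pos: [484.5, -374.3, 179.2]
tool_rot: [-2.186, 0.075, 2.187]
contact_force: [0.1, 0.1, 0.3]
width: 0.008
```

```bash
python3 -c "
from chk import *
p,d,c,T=grab('wrist','w18'); plan()
W=cloud(d,c,T)
v,u=np.mgrid[:400,:640]
near=(abs(W[...,0]-495)<70)&(abs(W[...,1]+440)<60)&(v<235)
q=W[near&(abs(W[...,2]-25)<3)]; print('base',len(q),cv2.minAreaRect(q[:,:2].astype(np.float32)))
m=near&(W[...,2]>75); q=W[m]; print('knob',m.sum(),q.mean(0),q.min(0),q.max(0),cv2.minEnclosingCircle(q[:,:2].astype(np.float32)), u[m].mean(),v[m].mean())
"
```

```text
t 39.67 tcp [ 485.  -373.2  179.3] yaw -3.87 tilt 0.02 w 0.005 F [-0.2  0.2  0.2]
base 2819 ((493.6423645019531, -438.7619323730469), (69.76776885986328, 49.89840316772461), 10.217560768127441)
knob 1238 [ 468.59235594 -443.54700358  109.47093788] [ 453.2339234  -456.68563178   75.14557046] [ 564.77403812 -416.71118002  249.25381672] ((509.286376953125, -433.2637939453125), 57.60101318359375) 334.99273021001613 104.17528271405493
```

View pics/w18.png

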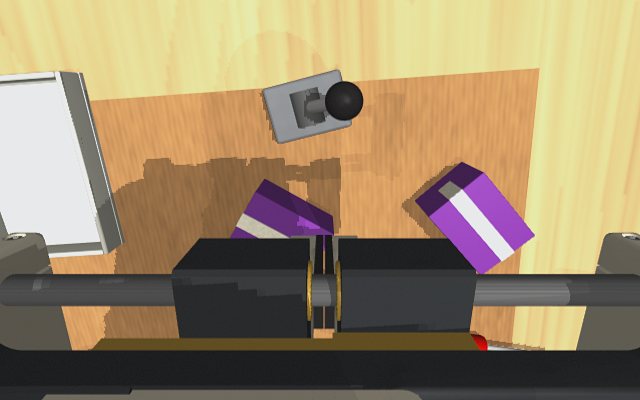

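```bash
python3 -c "
from chk import *
f=np.load('pics/w18.npz');c=ctrl.calibration('wrist')
print(ray(344,101,97,c,f['T']))
plan((485,-373,180,10.2),(413,-453.3,160,10.2),(413,-453.3,85,10.2))
print(ctrl.get_obs()['q'].round(2))
"
```

```text
[ 465.15105592 -443.7943384    97.        ]
t 39.67 tcp [ 485.  -373.2  179.3] yaw -3.87 tilt 0.02 w 0.005 F [-0.2  0.2  0.2]
to (485, -373, 180, 10.2) turn_x rad -0.246 shift mm [-0.7 -0.2  0. ] n 1 each m [-0.0007 -0.0002  0.    ]
to (413, -453.3, 160, 10.2) turn_x rad -0.000 shift mm [20.  66.3 85.1] n 3 each m [0.0067 0.0221 0.0284]
to (413, -453.3, 85, 10.2) turn_x rad -0.000 shift mm [75.  0.  0.] n 2 each m [0.0375 0.     0.    ]
[-0.34  0.29 -0.2  -0.   -1.08  0.27]
```

Call:
send_rows(
  moves=[
    [[1, 0, 0, 0, -0.123, 0, 0], [1, 0, 0, 0, -0.123, 0, 0], [1, 0, 0.022, 0.028, 0, 0, 0], [1, 0, 0.022, 0.028, 0, 0, 0], [1, 0, 0.022, 0.028, 0, 0, 0]],
  ],
)

```text
clock: 40.08
eef_pos: [415.2, -451.9, 179.8]
tool_rot: [2.125, 0.196, -2.124]
contact_force: [0.3, 0.4, -0.1]
width: 0.007
```

Call:
send_rows(
  moves=[
    [[1, 0.01, 0, 0, 0, 0, 0], [1, 0.035, 0, 0, 0, 0, 0], [1, 0.035, 0, 0, 0, 0, 0], [1, 0.015, 0, 0, 0, 0, 0], [1, 0, 0, 0, 0, 0, 0]],
  ],
)

```text
clock: 40.5
eef_pos: [413.1, -450.0, 80.5]
tool_rot: [2.123, 0.198, -2.134]
contact_force: [-0.3, 0.6, -0.2]
width: 0.007
```

```bash
python3 -c "
from chk import *
p,d,c,T=grab('wrist','w19'); plan((413,-453.3,85,10.2),(493.6,-438.8,85,10.2))
"
```

```text
t 40.55 tcp [ 414.3 -451.2   83. ] yaw 10.41 tilt 0.21 w 0.008 F [-0.2 -0.9  0.3]
to (413, -453.3, 85, 10.2) turn_x rad 0.004 shift mm [-2.   1.8  1.6] n 1 each m [-0.002   0.0018  0.0016]
to (493.6, -438.8, 85, 10.2) turn_x rad -0.000 shift mm [  0.    0.  -81.9] n 2 each m [ 0.      0.     -0.0409]
```

View pics/w19.png

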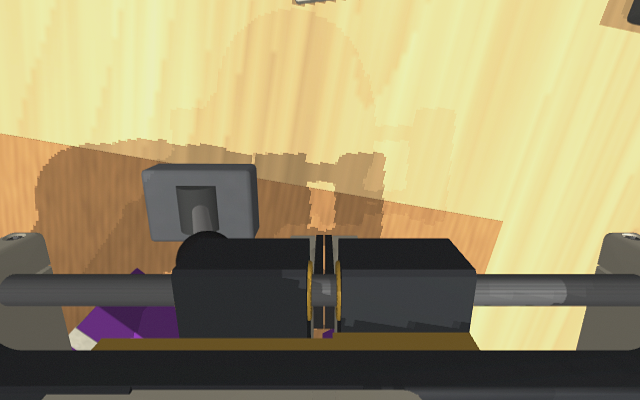

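Call:
send_rows(
  moves=[
    [[1, 0, 0.0018, 0, 0, 0, 0], [1, 0, 0, -0.01, 0, 0, 0], [1, 0, 0, -0.01, 0, 0, 0], [1, 0, 0, -0.01, 0, 0, 0], [1, 0, 0, -0.01, 0, 0, 0]],
  ],
)

```text
clock: 40.97
eef_pos: [455.7, -447.5, 85.7]
tool_rot: [2.128, 0.191, -2.125]
contact_force: [-1.9, -0.5, 1.1]
width: 0.002
```

Call:
send_rows(
  moves=[
    [[1, 0, 0, -0.008, 0, 0, 0], [1, 0, 0, -0.008, 0, 0, 0], [1, 0, 0, -0.008, 0, 0, 0], [1, 0, 0, -0.004, 0, 0, 0], [1, 0, 0, 0, 0, 0, 0]],
  ],
)

```text
clock: 41.38
eef_pos: [482.7, -442.3, 84.3]
tool_rot: [2.127, 0.193, -2.127]
contact_force: [0.1, -0.5, 0.5]
width: 0.007
```

```bash
cat > lev.py <<'E'
from chk import *
import sys
p,d,c,T=grab('side',sys.argv[1]); plan((493.6,-438.8,85,10.2))
cv2.imwrite('pics/%sc.png'%sys.argv[1],cv2.resize(p[260:360,270:400,::-1],None,fx=5,fy=5,interpolation=cv2.INTER_CUBIC))
E
python3 lev.py s3
```

```text
t 41.43 tcp [ 482.  -442.3   84.2] yaw 10.34 tilt 0.01 w 0.007 F [-0.5 -0.8 -0.3]
to (493.6, -438.8, 85, 10.2) turn_x rad 0.002 shift mm [ -0.8  -1.4 -12. ] n 1 each m [-0.0008 -0.0014 -0.012 ]
```

View pics/s3c.png

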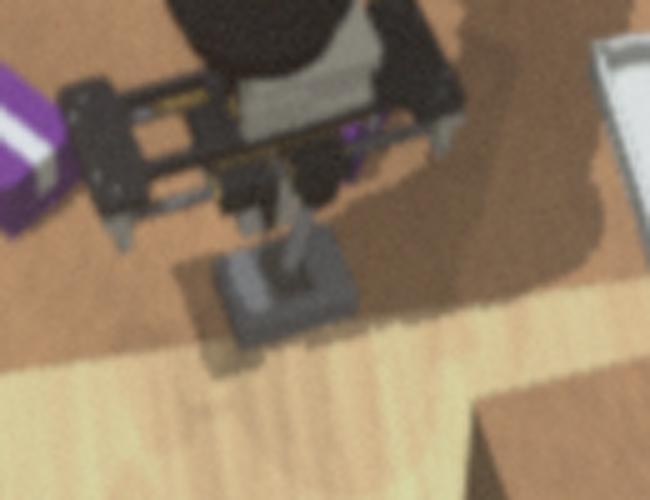

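Call:
send_rows(
  moves=[
    [[1, 0, -0.001, -0.006, 0, 0, 0], [1, 0, 0, -0.006, 0, 0, 0], [1, 0, 0, -0.004, 0, 0, 0], [1, 0, 0, 0, 0, 0, 0]],
  ],
)

```text
clock: 41.77
eef_pos: [497.9, -438.5, 84.4]
tool_rot: [2.127, 0.192, -2.127]
contact_force: [-0.3, 0.6, -0.2]
width: 0.005
```

Call:
send_rows(
  moves=[
    [[1, 0, 0, -0.004, 0, 0, 0], [1, 0, 0, -0.003, 0, 0, 0], [1, 0, 0, 0, 0, 0, 0]],
  ],
)

```text
clock: 42.02
eef_pos: [503.6, -437.4, 84.4]
tool_rot: [2.126, 0.192, -2.129]
contact_force: [-2.9, -1.6, 0.6]
width: 0.005
```

Call:
send_rows(
  moves=[
    [[1, 0, 0, -0.003, 0, 0, 0], [1, 0, 0, 0, 0, 0, 0]],
  ],
)

```text
clock: 42.18
eef_pos: [504.0, -437.2, 84.3]
tool_rot: [2.122, 0.193, -2.134]
contact_force: [-10.5, -3.5, 4.0]
width: 0.004
```

```bash
python3 lev.py s4
```

```text
t 42.23 tcp [ 503.9 -437.2   84.3] yaw 10.27 tilt 0.30 w 0.006 F [-11.   -2.6   2.8]
to (493.6, -438.8, 85, 10.2) turn_x rad 0.001 shift mm [-0.7 -0.3 10.5] n 1 each m [-0.0007 -0.0003  0.0105]
```

View pics/s4c.png

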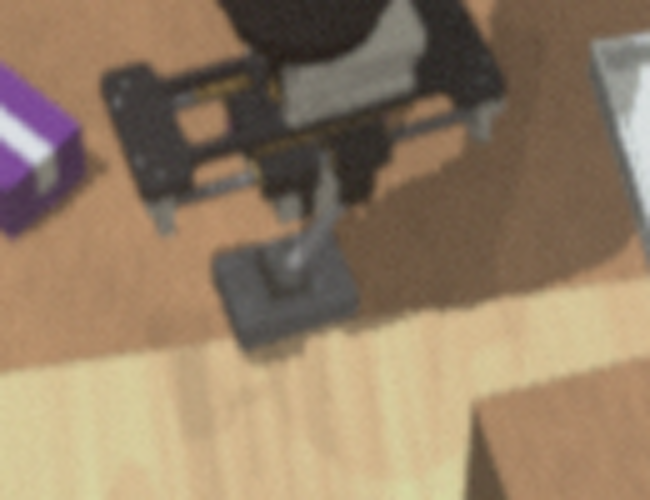

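Call:
send_rows(
  moves=[
    [[1, 0, 0, -0.002, 0, 0, 0], [1, 0, 0, 0, 0, 0, 0]],
  ],
)

```text
clock: 42.4
eef_pos: [504.2, -437.1, 84.3]
tool_rot: [2.12, 0.193, -2.137]
contact_force: [-15.6, -4.1, 6.1]
width: 0.003
```

Call:
send_rows(
  moves=[
    [[1, 0, 0, 0.01, 0, 0, 0], [1, 0, 0, 0.03, 0, 0, 0], [1, 0, 0, 0.035, 0, 0, 0], [1, -0.03, 0, 0, 0, 0, 0], [1, -0.04, 0, 0, 0, 0, 0]],
  ],
)

```text
clock: 42.82
eef_pos: [431.7, -448.8, 152.0]
tool_rot: [2.126, 0.195, -2.135]
contact_force: [2.7, -0.8, 0.4]
width: 0.005
```

Call:
send_rows(
  moves=[
    [[1, -0.035, -0.02, 0, 0, 0, 0], [1, 0, -0.035, 0, 0, 0, 0], [1, 0, -0.035, 0, 0, 0, 0], [1, 0, 0, 0, 0, 0, 0], [1, 0, 0, 0, 0, 0, 0]],
  ],
)

```text
clock: 43.23
eef_pos: [419.6, -360.2, 190.9]
tool_rot: [2.129, 0.193, -2.122]
contact_force: [0.5, -0.9, 0.4]
width: 0.002
```

```bash
python3 lev.py s5
python3 - <<'E'
from h import *
p,d,c,T=grab('wrist','w20'); W=cloud(d,c,T)
near=(np.hypot(W[...,0]-494,W[...,1]+439)<75)&(W[...,2]>80)&(W[...,2]<125)
hsv=cv2.cvtColor(p,cv2.COLOR_RGB2HSV); near&=hsv[...,2]<80
v,u=np.mgrid[:400,:640]; near&=v<235
q=W[near]; print(near.sum(),q.mean(0),q.max(0))
f=q[:,:2]-[493.6,-438.8]; a=np.radians(10.2); print('base frame',(f@[np.cos(a),np.sin(a)]).min(),(f@[np.cos(a),np.sin(a)]).max(),(f@[-np.sin(a),np.cos(a)]).mean())
p,d,c,T=grab('scene','scene5')
E
```

```text
t 43.28 tcp [ 419.9 -361.1  190.6] yaw 10.40 tilt 0.17 w 0.006 F [-0.1 -0.9  0.4]
to (493.6, -438.8, 85, 10.2) turn_x rad 0.004 shift mm [105.6  89.6 -58.8] n 4 each m [ 0.0264  0.0224 -0.0147]
1164 [ 528.10707234 -432.57318661  100.70669951] [ 541.79779754 -420.18541451  106.67323522]
base frame 25.102904480315534 48.83005869230405 0.017726442906085865
```

View pics/s5.png

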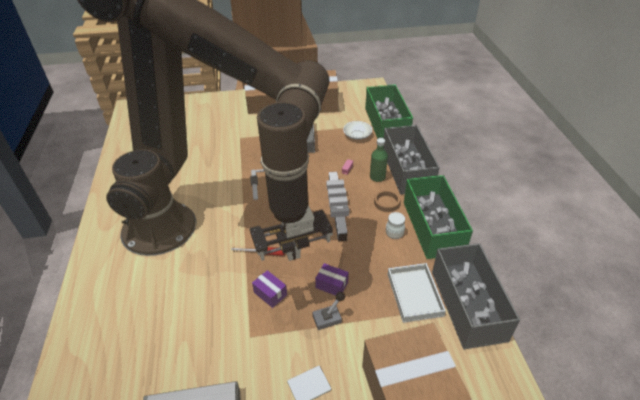

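View pics/w20.png

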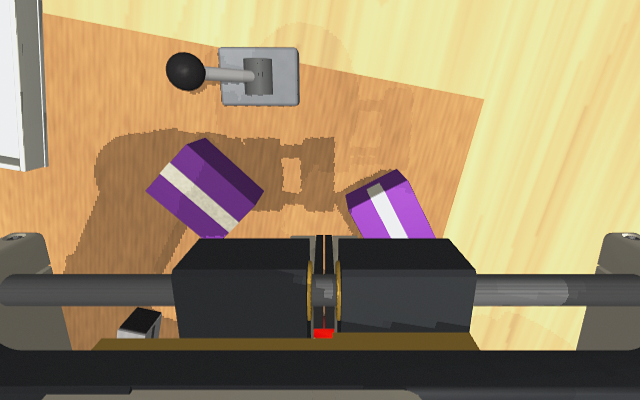

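Run:
```python
from chk import *
f=np.load('pics/w20.npz');c=ctrl.calibration('wrist');p=f['p'];T=f['T']
m=((p.max(2)<70)&(np.mgrid[:400,:640][0]<110)&(np.mgrid[:400,:640][1]>150)&(np.mgrid[:400,:640][1]<215)).astype(np.uint8)
m=cv2.morphologyEx(m,cv2.MORPH_OPEN,np.ones((9,9)))
cs,_=cv2.findContours(m,0,2);k=max(cs,key=cv2.contourArea);(u,v),r=cv2.minEnclosingCircle(k);print(u,v,r)
W=cloud(f['d'],c,T);q=W[(abs(W[...,2]-25)<2.5)&(abs(W[...,0]-495)<70)&(abs(W[...,1]+440)<60)];R0=cv2.minAreaRect(q[:,:2].astype(np.float32));print(R0)
for z in(92,94):
    P=ray(u,v,z,c,T);a=np.radians(10.2);D=P[:2]-R0[0];print(z,P,D@[np.cos(a),np.sin(a)],'theta',np.arcsin(D@[np.cos(a),np.sin(a)]/80)+.5)
plan((602,0,180,10.3))
```

```text
185.2010040283203 71.1507568359375 20.371963500976562
((493.4743957519531, -439.0071716308594), (69.83808898925781, 49.19077682495117), 10.426108360290527)
92 [ 531.62723258 -432.49829467   92.        ] 38.70247722710059 theta 1.0049697491590406
94 [ 530.85778212 -432.51871574   94.        ] 37.941571198757075 theta 0.9941342494916541
t 43.38 tcp [ 419.7 -361.8  189.8] yaw 10.32 tilt 0.06 w 0.010 F [ 0.4 -0.8  0. ]
to (602, 0, 180, 10.3) turn_x rad 0.000 shift mm [   9.8 -323.4 -244.1] n 10 each m [ 0.001  -0.0323 -0.0244]
```

Lever reads 1.0. One last look at the rail before handing in.

Call:
send_rows(
  moves=[
    [[1, 0, -0.032, -0.024, 0, 0, 0], [1, 0, -0.032, -0.024, 0, 0, 0], [1, 0, -0.032, -0.024, 0, 0, 0], [1, 0, -0.032, -0.024, 0, 0, 0], [1, 0, -0.032, -0.024, 0, 0, 0]],
  ],
)

```text
clock: 43.8
eef_pos: [509.5, -181.6, 189.2]
tool_rot: [2.128, 0.19, -2.128]
contact_force: [0.8, -1.8, -0.2]
width: 0.003
```

Call:
send_rows(
  moves=[
    [[1, 0, -0.032, -0.024, 0, 0, 0], [1, 0, -0.032, -0.024, 0, 0, 0], [1, 0, -0.032, -0.024, 0, 0, 0], [1, 0, -0.032, -0.024, 0, 0, 0], [1, 0, -0.032, -0.024, 0, 0, 0]],
  ],
)

```text
clock: 44.22
eef_pos: [599.2, -2.2, 189.0]
tool_rot: [2.127, 0.191, -2.128]
contact_force: [0.9, -1.2, -0.9]
width: 0.004
```

Call:
send_rows(
  moves=[
    [[1, 0, 0, 0, 0, 0, 0], [1, 0, 0, 0, 0, 0, 0], [1, 0, 0, 0, 0, 0, 0]],
  ],
)

```text
clock: 44.47
eef_pos: [598.1, -3.9, 188.6]
tool_rot: [2.125, 0.192, -2.129]
contact_force: [0.0, -0.1, 0.1]
width: 0.008
```

```bash
python3 -c "
from chk import *
chk('w21'); plan(); p,d,c,T=grab('scene','scene6'); cv2.imwrite('pics/scene6c.png',cv2.resize(p[120:390,150:550,::-1],None,fx=2,fy=2))
"
```

```text
rail x=601.25+0.0679 y  yaw -3.88 23
[342. 100.] 2384 [595.8 -75.8] 60.1 24.1 -3.7 64.1 off across -0.3
[327. 153.] 2157 [598.9 -31.6] 60.0 24.3 -3.7 64.0 off across -0.2
[315. 201.] 2000 [602.3  11.6] 60.0 24.8 -2.8 63.8 off across 0.3
bench [508.  92.] 2614 [ 446.1 -109. ] 77.1 24.7 -20.3 23.8
bench [ 66. 199.] 1613 [844.4  66.5] 142.3 63.8 -59.4 22.1
t 44.52 tcp [597.9  -4.4 188.9] yaw 10.26 tilt 0.06 w 0.003 F [-0.4 -0.2 -0.2]
```

View pics/w21.png

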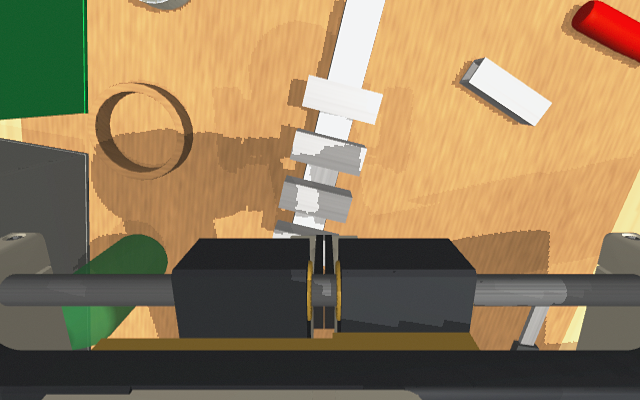

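View pics/scene6c.png

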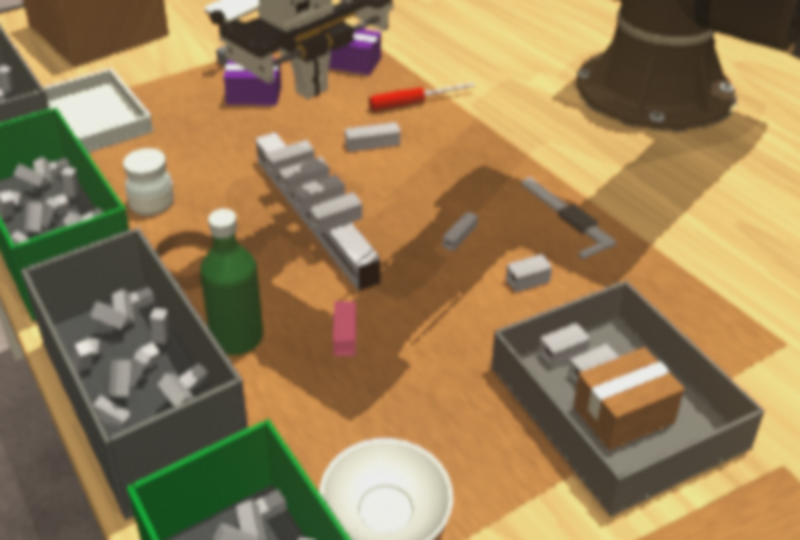

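```bash
python3 -c "
from plant import ctrl
print(ctrl.hand_in()); print(ctrl.get_obs()['clock'])"
```

```text
the job is handed in; nothing more can be done
None
the job is handed in; nothing more can be done
```

The job is done and was handed in at about 44.5 s. I put both leftover spacers and the carton in the grey bin. I then laid all four 60 × 24 mm spacers on the rail and threw the start lever to its far stop.

**Rail:** the spacers sit about 44 mm apart, which leaves about 20 mm between neighbours. Before the lever was thrown, all four measured within about 0.6 mm of the rail's centre line and within about 0.3° of square. The last close look re-measured three: within 0.3 mm of centre, and square except one that read about 1° off, where it was partly in shadow and seen at an angle. The fourth was hidden behind the gripper in that look, but a scene picture showed it still in place.

**Lever:** it stopped moving under about 16 N of push. The knob position afterwards gave an angle between 0.99 and 1.00 rad. One rougher estimate, from the depth readings alone, came out nearer 0.96 to 0.98.

**Left alone:** the short, long and thin spacers are still on the bench. The pink and purple look-alikes, bottle, jar and tape all look undisturbed in the last pictures, judged by eye.

**One miss:** on the first try at a leftover spacer, the fingers had not fully closed when I lifted. It slid about 5 mm on the rail, and the second try picked it up.

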